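Nest a plate in a bench fixture and clamp it with the T-handle screw

ROBOT

A 6-joint arm with a two-finger parallel gripper is mounted at the origin on the work surface. World frame = base frame: x ahead of the robot, y to its left, z up, the work surface at z = 0. Lengths are in mm, angles in rad, forces in N, time in s.
With the tool pointing down it reaches from about 300 to 1000 mm from the base axis. Payload 5.1 kg.
Tool frame: the origin (TCP) lies on the mounting face of the last link; the fingertips stand 190 mm ahead of it and the grasp point (between the pads) lies 171 mm ahead of it; y points along the fingers, x is the direction in which the jaws open and shut, and the axes are right-handed (so a half turn about y gives the same grasp; the last joint's range is limited). The gripper opens to 95 mm and grips with 3 to 60 N. Pads are 20 mm wide; open, the fingers measure 119 mm over their backs; the gripper's body (75 mm by 180 mm) begins 59 mm behind the grasp point.
Start: joints at [1.123, 0.124, 1.65, -0, 1.367, -0.083], TCP at [231.916, 607.208, 404.756] pointing down, gripper open.
Joint ranges: [-2.61, 2.61], [-1.02, 2.33], [0.03, 2.71], [-1.35, 4.49], [0.32, 2.68], [-2.91, 2.91]. Speed limits (rad/s): [2.57, 2.57, 3.14, 3.14, 3.14, 3.14].

INTERFACE

Orientations are given as a unit quaternion [w, x, y, z].
In Python, from rig import arm gives the robot as it stands.
- The arm moves only by the tool send_rows, never from a script. Its argument "motion" is a list of rows, each an object of numbers: "x", "y", "z": the shift along the tool's x, y, z in m; "roll": the turn about the tool's y in rad; "grip": the finger opening in m, from 0 to 0.0951. In form: [{"x": .., "y": .., "z": .., "roll": .., "grip": ..}, ...]. A call has 1 to 12 rows; each row shifts and turns the commanded pose from where the row before left it, along the tool's axes as they then stand; what a row does not reach is not made up. A row lasts 1/8 s, in which the tool goes at most 62.5 mm and 10.7 degrees, less where a joint would pass 70% of its speed; a pose out of reach is approached as far as the arm can. A call with a gripper value outside its range is refused whole. The fingers move at their own pace and stop on an object; "force" is the grip in N (left out, the last holds). Time passes only in rows, so rows that do not move let the fingers close. It gives the time, the measured TCP pose, the force and the opening at its end, in the units of the state.
- arm.observe(): the state, without advancing time (a new reading comes with each control period).
- arm.camera(name): name is "scene" or "top" or "wrist"; returns a dict with "image" (400x640x3 uint8, red, green, blue), "range_z" (400x640 float32, mm along the optical axis (not along the pixel's ray), 0 where there is no reading), "vfov" (degrees; the focal length in pixels is half the picture's height over the tangent of half this angle, whatever the lens; pixels are square), "cx", "cy" (the principal point, pixels), "extrinsics" (4x4, takes a point from camera to world coordinates); the wrist camera has in their place "hand_eye" (4x4, takes a point from camera to tool coordinates, whose origin is the TCP and whose axes are the tool frame's). Camera axes: x right, y down, z forward; pixel columns grow to the right and rows downward; lengths in mm; the calibration is good to about 2 mm. A picture is of the moment at which its call begins: read the wrist's pose just before it.
- arm.hand_in(): hands the job in, once; it reports no verdict.
The state is a dict: "time_s": time; "q": joint angles; "dq": joint speeds; "tau": joint torques, N m; "tcp_pos": TCP position; "orientation": TCP orientation; "force": force on the tool from outside, world axes, zero at the start; "torque": the same for the moment, N m; "opening": finger opening in mm.
Only numpy, scipy, OpenCV 4.12 (cv2) and the standard library are available. Lean on these libraries where they do the work, as an engineer would, in place of code of your own. Each camera call takes 0.05 s, during which the arm holds its last target.

TASK

Push the loose metal plate along the fixture's loading deck, over the low lip, until it drops flat into the nest under the clamp screw; slide it, do not lift it off. Then turn the T-handle clockwise (seen from the handle's end) until it clearly stiffens and the plate is held firmly, but do not crank it on much beyond that, and let go. Leave the bottle, the post and the screwdriver where they are.

Things in the scene. Friction and masses are not known exactly. Their poses are not given: they have to be found in the camera images.
- fixture: dark steel clamping fixture fixed to the breadboard, about 120 (x) x 215 (y) x 100 mm high without its handle. Origin on the breadboard, below the nest's centre; z up; +y runs from the nest to the loading deck. Rails 27 mm high, inner faces at x -27.5 and +27.5 mm, run along deck and nest. A column on the -x side carries the clamp screw's nut block over y -16 mm
- nest (a point): centre of the nest (pocket) floor, 17.5 mm above the breadboard; axes as the fixture's. The floor is 74 mm long in y, closed by the lip at y +37 and by an end wall (27 mm high) at y -37 mm. The clamp screw leans over it from the -x side
- lip_top (a point): middle of the lip's top edge on the nest side, fixture y +37 mm, 22.5 mm above the breadboard: 5 mm above the nest floor (upright face), 2.5 mm above the deck. The lip's top is 4 mm wide, then a gentle ramp runs down to the deck at fixture y +50 mm. Pushed over it towards -y, the plate tips: its rear edge rises some mm, then drops
- deck_end (a point): middle of the loading deck's open outer end, fixture y +160 mm; the deck's top is flat, 20 mm above the breadboard
- plate_mid (a point): centre (half-way up) of the loose aluminium plate, 50 (x) x 70 (y) x 12 mm thick, about 113 g, with edges slightly rounded and drilled holes; it starts flat on the loading deck between the rails, its centre 82 to 112 mm from the nest's centre. Lying flat in the nest its centre is 6 mm above the nest floor
- handle (a joint): turn of the T-handle in rad: grows as it is turned clockwise seen from the handle's end (tightening); stops at 0 and 4.2, starts at 0 to 0.4. It turns in place; the spindle comes out 6 mm per rad. Even friction, 0.2 N m. On the nested plate (touch at 2.0 to 2.6) the torque rises by 0.1 N m per 0.2 rad: 0.5 rad past touch is well clamped, 1 rad overdone. Let go, it stays, or springs back a little if very tight
- bar_mid (a point): centre of the T-handle's cross bar: flat-sided steel, 74 mm long, 12 wide, 14 deep along the screw, on a 10 mm stem; 35 mm from its centre down to the nut block, only stem between. y axis along the bar, turning with it (fixture's y at joint value 0); z axis out along the screw, away from the plate, leaning 35 degrees from vertical to the fixture's -x
- nose: round steel nose of the clamp spindle, a ball of 7 mm radius; origin at the ball's centre. It comes down along the leaning screw on the plate at fixture y -16 mm; at the start it hangs 7 to 13 mm above where the nested plate's top will be. Its length is set differently each time; a stiff spring in it makes the resistance rise
- bottle_mid (a point): bystander: middle of a small amber bottle, 44 mm across, 85 mm tall, standing beyond the fixture (+x side)
- post_mid (a point): bystander: middle of a steel optical post, 100 mm tall, 13 mm thick, on a 60 mm round foot, standing off the nest end (-y) of the fixture
- screwdriver_grip (a point): bystander: grip of a yellow-handled screwdriver, 170 mm long, lying beyond the fixture (+x side)

How it is judged:
By the outcome, as a careful person would: the job done as asked, in the order asked, and still so for the second after the job is handed in, with the robot touching nothing.
It also fails if it takes over 72 s, if anything falls off the work surface, if the arm or the gripper's body presses on something with over 40 N, if the wrist force passes 120 N, or if a joint passes its speed limit or range.

## Working session

There is one attempt and no reset: what is moved stays moved. The work goes in short steps, Python scripts to look and compute and a tool call to move; the robot and the scene stay as the last step left them, time stands still between calls to the robot, and variables do not carry over. Pictures are saved under pics/ and viewed, and the job is handed in when it is done.

Besides the shell and the picture viewer there is one more tool, called after "Call:" as name(argument=value, ...) on one line, values as JSON. send_rows: Moves the arm, as the interface text tells. Its arguments: {"type":"object","properties":{"motion":{"type":"array"},"force":{"type":"number"}},"required":["motion"]}

```bash
ls; mkdir -p pics; python3 - <<'E'
from rig import arm
import cv2,numpy as np
s=arm.observe();print({k:np.round(v,3).tolist() for k,v in s.items()})
for n in("scene","top","wrist"):
    c=arm.camera(n);cv2.imwrite(f"pics/{n}0.png",c["image"][:,:,::-1]);np.savez(f"{n}0.npz",**c)
    print(n,c["vfov"],c["cx"],c["cy"],np.round(c.get("extrinsics",c.get("hand_eye")),3).tolist())
E
```

```text
pics
{'time_s': 0.0, 'q': [1.123, 0.124, 1.652, -0.0, 1.367, -0.083], 'dq': [-0.0, 0.001, 0.0, -0.0, 0.001, 0.0], 'tau': [0.001, -41.763, -35.992, 0.078, 0.049, -0.0], 'tcp_pos': [231.805, 606.979, 403.47], 'orientation': [-0.582, 0.583, 0.4, -0.402], 'force': [-0.061, 0.296, 0.866], 'torque': [0.008, -0.0, 0.008], 'opening': 94.992}
scene 53.060217225455546 321.63343251996264 198.7148163576068 [[0.623, 0.642, -0.447, 953.97], [0.782, -0.508, 0.361, -317.765], [0.005, -0.574, -0.819, 692.642], [0.0, 0.0, 0.0, 1.0]]
top 49.673229359585534 324.85399321901787 197.9306225901693 [[-0.004, -0.986, 0.165, 507.541], [-1.0, 0.004, 0.001, -31.566], [-0.001, -0.165, -0.986, 993.254], [0.0, 0.0, 0.0, 1.0]]
wrist 68.46708370210806 323.5793179448206 202.29762035951705 [[1.0, 0.001, 0.001, -0.598], [-0.0, -0.252, 0.968, 20.952], [0.001, -0.968, -0.252, 71.273], [0.0, 0.0, 0.0, 1.0]]
```

View pics/scene0.png

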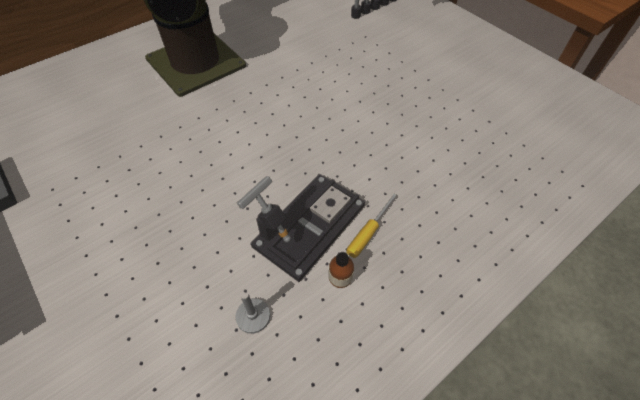

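View pics/top0.png

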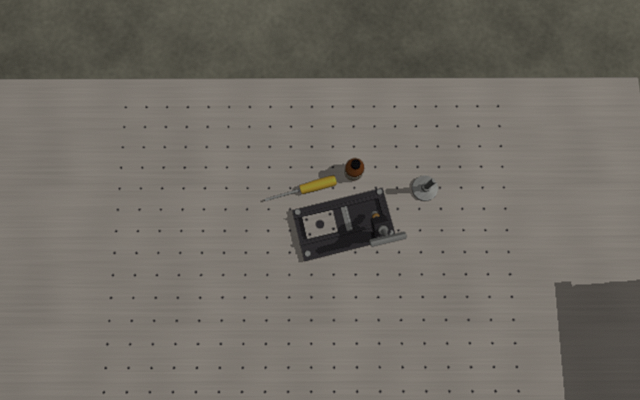

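View pics/wrist0.png

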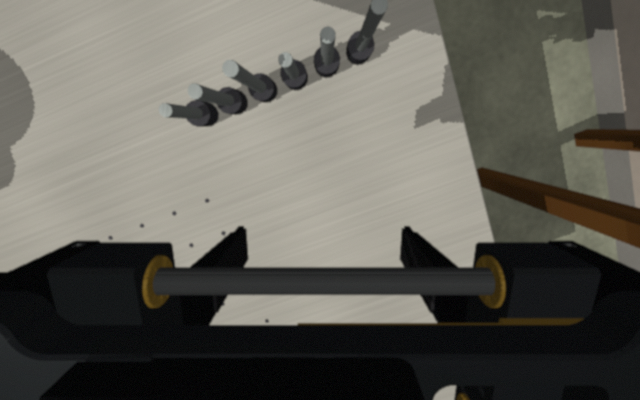

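```bash
cat > h.py <<'E'
import numpy as np,cv2
def load(n): return dict(np.load(n+".npz"))
def cloud(c,T=None):
    f=200/np.tan(np.radians(c["vfov"])/2)
    z=c["range_z"]; v,u=np.mgrid[0:400,0:640]
    P=np.stack([(u-c["cx"])/f*z,(v-c["cy"])/f*z,z],-1)
    T=c["extrinsics"] if T is None else T
    W=P@T[:3,:3].T+T[:3,3]; W[z<=0]=np.nan
    return W
def proj(c,p,T=None):
    T=c["extrinsics"] if T is None else T
    f=200/np.tan(np.radians(c["vfov"])/2)
    q=(np.atleast_2d(p)-T[:3,3])@T[:3,:3]
    return np.c_[f*q[:,0]/q[:,2]+c["cx"],f*q[:,1]/q[:,2]+c["cy"]]
E
python3 - <<'E'
from h import *
for n,(u0,v0,w,h) in {"scene0":(220,160,200,180),"top0":(250,140,200,130)}.items():
    c=load(n);W=cloud(c)
    im=c["image"][v0:v0+h,u0:u0+w,::-1]
    k=4
    cv2.imwrite(f"pics/{n}c.png",cv2.resize(np.clip(im*1.8,0,255).astype(np.uint8),None,fx=k,fy=k,interpolation=cv2.INTER_CUBIC)[:600])
    Z=W[v0:v0+h,u0:u0+w,2]
    print(n,np.nanmedian(W[...,2]))
    hm=cv2.applyColorMap(np.nan_to_num(np.clip(Z*2,0,255)).astype(np.uint8),cv2.COLORMAP_JET)
    cv2.imwrite(f"pics/{n}h.png",cv2.resize(hm,None,fx=k,fy=k,interpolation=cv2.INTER_NEAREST)[:600])
    # plate-ish: bright
E
```

```text
scene0 1.1576684994327593
top0 -1.1763325125915571
```

View pics/top0c.png

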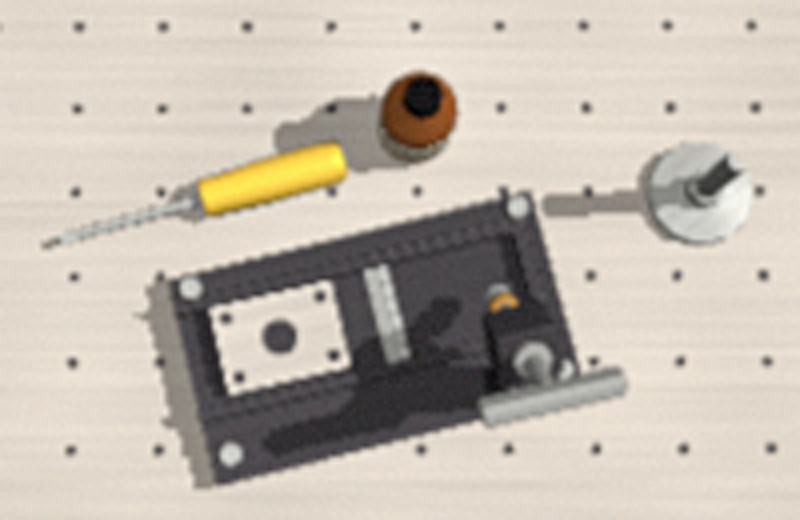

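View pics/scene0c.png

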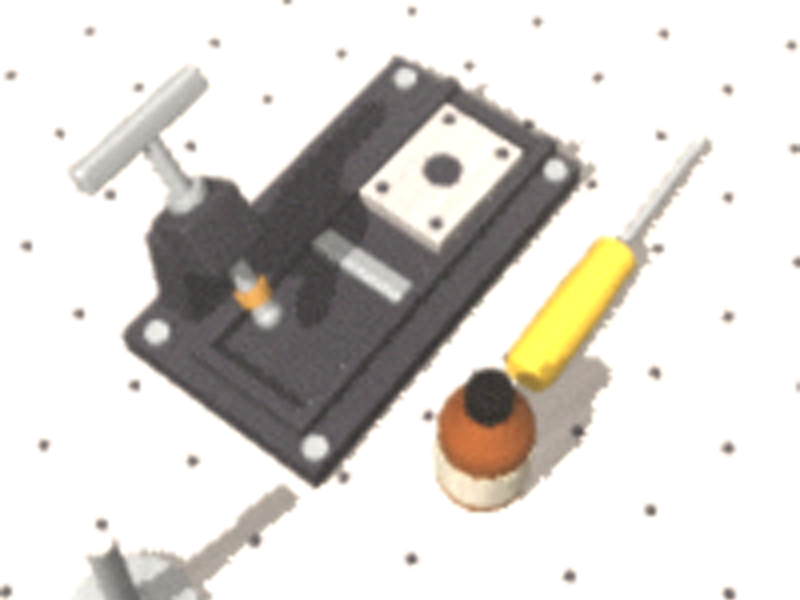

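View pics/top0h.png

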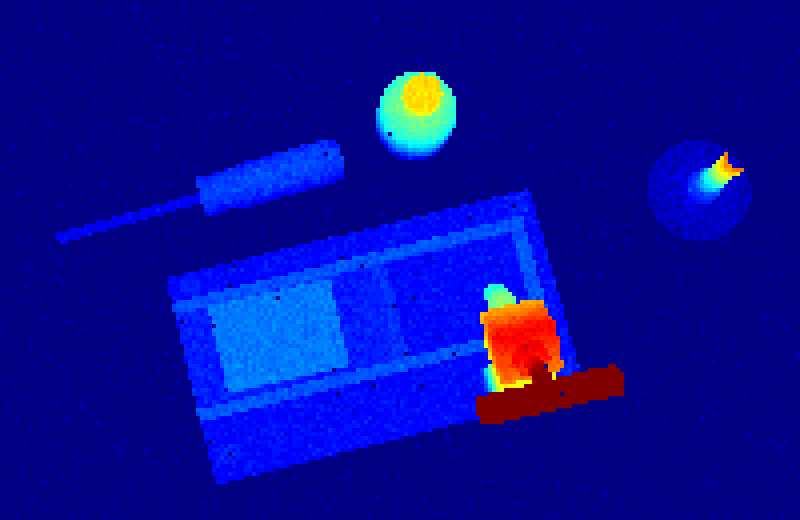

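```bash
python3 - <<'E'
from h import *
for n,(u0,v0,w,h) in {"scene0":(220,160,200,180),"top0":(250,140,200,130)}.items():
    c=load(n);W=cloud(c); off=np.nanmedian(W[...,2]); 
    m=np.zeros((400,640),bool); m[v0:v0+h,u0:u0+w]=1
    g=c["image"].astype(float).sum(-1)/3
    b=cv2.GaussianBlur(g,(0,0),.6)
    z=W[...,2]
    hh,_=np.histogram(z[m&(g<70)],bins=np.arange(-4,120,2)); print(n,hh)
    pm=(m&(z>29)&(z<36)&(g>75)).astype(np.uint8)
    k,l,s,ce=cv2.connectedComponentsWithStats(pm)
    for i in range(1,k):
        if s[i,4]>100:
            P=W[l==i]; r=cv2.minAreaRect(P[:,:2].astype(np.float32)); print("plate?",s[i],r,np.median(P[:,2]))
    # elevated dark base
    P=W[m&(z>6)&(z<36)]
    pm=(m&(z>6)).astype(np.uint8);k,l,s,ce=cv2.connectedComponentsWithStats(pm)
    for i in range(1,k):
        if s[i,4]>100:
            P=W[(l==i)&(z<36)]; r=cv2.minAreaRect(P[:,:2].astype(np.float32)); print("comp",s[i],r)
    P=W[m&(z>125)&(z<200)]
    print("bar",len(P),P.mean(0),np.percentile(P[:,2],[1,10,50,90,99]) if len(P) else 0, cv2.minAreaRect(P[:,:2].astype(np.float32)))
E
```

```text
scene0 [   0   12   45   40   42   45   58   54   38   94  701 1678  605  191
  110  343  393   52   44   27    6   11    8   16   14   18   17   31
   33   44   32   47   37   35   29   18   14    8   11   12   16   18
   18   16   46   65   19   21   32   29   32   20   29   36   29   24
   28   45   39   10    0]
plate? [310 186  41  35 682] ((610.52978515625, -19.30499267578125), (51.9737663269043, 70.8409194946289), 12.952202796936035) 33.20258211577885
comp [ 237  174  128  107 6815] ((613.0375366210938, -73.8851547241211), (121.10352325439453, 217.36802673339844), 14.048564910888672)
comp [ 328  194   68   94 1365] ((709.6244506835938, -4.6013641357421875), (41.6852912902832, 239.2776641845703), 17.33509635925293)
comp [235 295  35  38 947] ((698.0975952148438, -263.6768798828125), (58.43416976928711, 57.61949920654297), 71.28756713867188)
bar 416 [ 573.23603958 -156.03452661  142.79798847] [126.10410587 136.17641838 144.25857455 147.73736047 149.08254372] ((574.4908447265625, -154.41986083984375), (23.519330978393555, 73.20806121826172), 12.343809127807617)
top0 [  25   83   
[... 480 characters left out ...]
2.0272216796875, -93.5628890991211), (41.9116325378418, 15.617685317993164), 77.86022186279297)
comp [264 175  72  26 492] ((692.61328125, 27.51099395751953), (25.037353515625, 169.0527801513672), 15.285833358764648)
comp [412 175  26  25 460] ((696.356689453125, -261.57757568359375), (57.00041961669922, 58.467105865478516), 44.36945343017578)
comp [ 292  187  114   74 5122] ((612.85986328125, -72.32282257080078), (120.2764663696289, 215.09230041503906), 13.902527809143066)
bar 301 [ 569.3693043  -152.89943148  142.56285491] [126.98671617 138.64836075 143.36401431 146.37715641 148.27651963] ((573.1785278320312, -152.22698974609375), (23.69063949584961, 73.09500885009766), 12.906631469726562)
```

```bash
python3 - <<'E'
from h import *
yaw=np.radians(13.9);X=np.array([np.cos(yaw),np.sin(yaw)]);Y=np.array([-X[1],X[0]]);O=np.array([636,-121.5])
for n in("scene0","top0"):
    c=load(n);W=cloud(c).reshape(-1,3);g=c["image"].reshape(-1,3).mean(1)
    d=W[:,:2]-O; fx=d@X;fy=d@Y;z=W[:,2]
    print(n)
    def prof(sel,t,bins):
        return [(float(b),round(float(np.median(z[sel&(t>=b)&(t<b+1.5)])),1) if (sel&(t>=b)&(t<b+1.5)).sum()>3 else None) for b in bins]
    print("x deck",prof((fy>48)&(fy<66),fx,np.arange(-46,50,1.5)))
    print("x far",prof((fy>145)&(fy<158),fx,np.arange(-46,50,1.5)))
    print("y",prof((abs(fx-10)<12),fy,np.arange(-60,-30,1.5)))
    print("y",prof((abs(fx-5)<15),fy,np.arange(30,56,1.5)))
    s=(abs(fx)<26)&(fy>25)&(fy<60)&(g>75)
    print("bright lip",s.sum(),np.percentile(fx[s],[2,50,98]),np.percentile(fy[s],[2,50,98]))
    # per-component end checks
    s=(z>29)&(z<36)&(g>75)&(abs(fx)<35)&(fy>60)&(fy<150)
    print("plate",np.percentile(fx[s],[1,50,99]),np.percentile(fy[s],[1,50,99]))
    s=(z>10)&(z<45)&(abs(fx)<100)&(abs(fy-50)<140)&(fx<60)
    print("base",np.percentile(fx[s],[.5,99.5]),np.percentile(fy[s],[.5,99.5]))
    s=(z>125)&(z<160)&(fx<0);q=np.c_[fx,fy,z][s]
    print("bar",q.mean(0),np.linalg.svd(q-q.mean(0),full_matrices=False)[2], [np.percentile(q[:,1],p) for p in(1,99)])
    s=(z>30)&(z<75)&(fx>-26)&(fx<20)&(fy>-30)&(fy<0);q=np.c_[fx,fy,z][s]
    s2=s&(g>85);print("nose-ish",s2.sum(),np.round(np.c_[fx,fy,z,g][s2],1).tolist()[:60])
E
```

```text
scene0
x deck [(-46.0, 18.9), (-44.5, 18.9), (-43.0, 17.9), (-41.5, 18.1), (-40.0, None), (-38.5, None), (-37.0, None), (-35.5, 27.7), (-34.0, 28.8), (-32.5, 29.3), (-31.0, 29.1), (-29.5, 24.7), (-28.0, 20.9), (-26.5, 21.2), (-25.0, 21.4), (-23.5, 20.4), (-22.0, 21.7), (-20.5, 21.5), (-19.0, 20.8), (-17.5, 21.7), (-16.0, 21.3), (-14.5, 21.0), (-13.0, 21.5), (-11.5, 20.3), (-10.0, 21.3), (-8.5, 21.1), (-7.0, 22.1), (-5.5, 23.2), (-4.0, 21.9), (-2.5, 22.8), (-1.0, 21.8), (0.5, 20.8), (2.0, None), (3.5, 21.5), (5.0, 22.0), (6.5, 20.8), (8.0, 21.3), (9.5, 21.4), (11.0, 20.6), (12.5, 21.9), (14.0, 21.1), (15.5, 21.7), (17.0, 21.7), (18.5, 21.2), (20.0, 20.9), (21.5, 21.4), (23.0, 22.1), (24.5, None), (26.0, None), (27.5, 28.8), (29.0, 27.9), (30.5, 28.3), (32.0, 24.6), (33.5, 19.5), (35.0, 17.7), (36.5, 19.2), (38.0, 18.1), (39.5, 19.1), (41.0, 18.8), (42.5, 18.2), (44.0, 17.9), (45.5, 19.2), (47.0, 16.2), (48.5, 9.0)]
x far [(-46.0, None), (-44.5, 18.7), (-43.0, None), (-41.5, 19.4), (-40.0, None), (-38.5, None), (-37.0, None), (-35.5, None), (-34.0, None), (-32.5, None), (-31.0, 29.5), 
[... 5697 characters left out ...]
 15.7), (34.5, 16.6), (36.0, 17.1), (37.5, 21.0), (39.0, 21.6), (40.5, 22.6), (42.0, 22.7), (43.5, 19.8), (45.0, 19.8), (46.5, 20.5), (48.0, 18.9), (49.5, 19.2), (51.0, 20.1), (52.5, 20.9), (54.0, 19.6), (55.5, 19.1)]
bright lip 116 [-24.62168772   4.11195025  24.15904727] [36.71201315 43.86634895 50.29826238]
plate [-24.37108795   0.88921205  24.0540547 ] [ 72.50044904 107.75956915 140.18814188]
base [-70.181947   48.6507162] [-52.86046545 159.71430379]
bar [-72.22253845 -14.47338406 142.56285491] [[ 0.01781021  0.99981518  0.00723899]
 [-0.81893649  0.0104337   0.57378931]
 [ 0.57360773 -0.01614758  0.81897096]] [np.float64(-49.93732558442629), np.float64(21.157888324646244)]
nose-ish 0 []
```

```bash
python3 - <<'E'
from h import *
yaw=np.radians(13.9);X=np.array([np.cos(yaw),np.sin(yaw)]);Y=np.array([-X[1],X[0]]);O=np.array([635.2,-121.7])
im=np.full((600,600,3),255,np.uint8)
for n,col,dz in(("scene0",(0,0,255),-1.2),("top0",(255,0,0),.8)):
    c=load(n);W=cloud(c).reshape(-1,3)
    d=W[:,:2]-O; fx=d@X;fy=d@Y;z=W[:,2]+dz
    s=(z>20)&(z<170)&(fx>-110)&(fx<40)&(fy>-56)&(fy<25)
    for a,b,y in zip(fx[s],z[s],fy[s]): cv2.circle(im,(int((a+110)*4),int(600-(b-20)*4)),1,col,-1)
    b=(z>118)&(z<165)&(fx>-110)&(fx<-40)&(fy>-60)&(fy<30)
    for y0 in range(-56,28,6):
        q=b&(fy>=y0)&(fy<y0+6)
        if q.sum()>2: print(n,y0,q.sum(),np.round([fx[q].min(),np.median(fx[q]),fx[q].max(),z[q].min(),np.median(z[q]),z[q].max()],1))
# draw screw line guess
for t in range(0,170,1):
    pass
cv2.imwrite("pics/cs.png",im)
E
```

```text
scene0 -56 26 [-76.8 -70.5 -65.8 135.3 142.1 147.7]
scene0 -50 31 [-77.7 -68.4 -63.4 137.6 143.3 148.3]
scene0 -44 31 [-78.4 -69.4 -64.6 136.9 143.  147.4]
scene0 -38 32 [-79.  -68.6 -64.2 138.  143.2 147.9]
scene0 -32 31 [-78.5 -68.9 -65.4 135.5 143.4 147.3]
scene0 -26 47 [-77.5 -65.5 -55.1 120.1 140.1 148.1]
scene0 -20 69 [-76.8 -62.8 -50.2 118.1 133.5 147.3]
scene0 -14 37 [-77.7 -66.5 -53.9 119.  142.4 149.8]
scene0 -8 30 [-77.7 -68.3 -63.1 137.  144.  147.5]
scene0 -2 28 [-76.5 -68.5 -64.1 137.4 143.8 147.4]
scene0 4 29 [-77.2 -68.2 -63.9 136.9 143.9 148.4]
scene0 10 29 [-77.3 -68.3 -63.5 137.7 144.2 147.5]
scene0 16 16 [-77.6 -68.3 -64.  136.2 143.2 147. ]
top0 -56 3 [-72.5 -70.5 -68.  141.3 144.3 145.8]
top0 -50 25 [-79.9 -73.5 -65.1 137.  143.5 147.8]
top0 -44 24 [-79.8 -72.7 -64.4 135.6 143.9 148.1]
top0 -38 21 [-79.  -72.5 -65.6 139.7 145.3 148.7]
top0 -32 25 [-79.4 -72.  -64.4 136.1 144.1 148.8]
top0 -26 23 [-79.3 -72.4 -64.5 139.5 144.  147.4]
top0 -20 38 [-79.4 -67.1 -51.3 118.3 141.9 148.2]
top0 -14 34 [-78.8 -68.2 -44.1 120.6 142.1 148.7]
top0 -8 25 [-79.2 -72.  -64.5 139.  144.9 149.8]
top0 -2 24 [-78.8 -71.7 -64.4 138.7 144.2 148.2]
top0 4 23 [-78.3 -71.9 -63.9 137.2 145.9 149.2]
top0 10 23 [-78.7 -72.2 -64.  138.4 144.3 148.1]
top0 16 24 [-77.4 -71.1 -64.5 136.9 144.1 149.1]
```

View pics/cs.png

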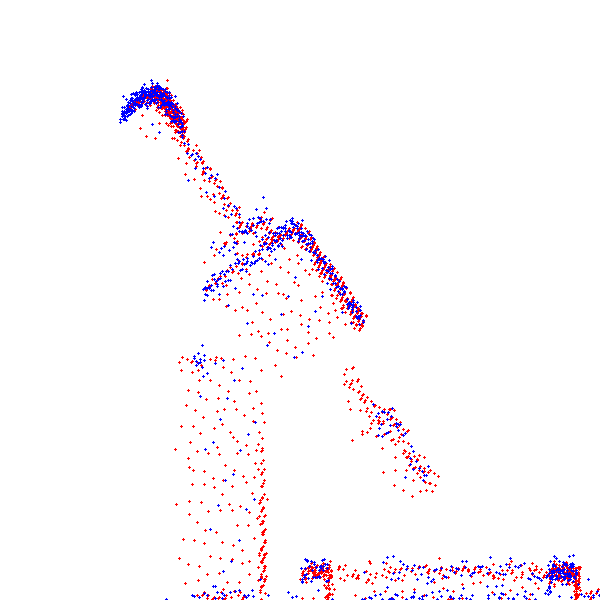

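Call:
send_rows(motion=[{"x":-0.03,"z":-0.043},{"x":-0.03,"z":-0.043},{"x":-0.03,"z":-0.043},{"x":-0.03,"z":-0.043},{"x":-0.03,"z":-0.043},{"x":-0.03,"z":-0.043},{"x":-0.03,"z":-0.043},{"x":-0.03,"z":-0.043},{"x":-0.03,"z":-0.043},{"x":-0.03,"z":-0.043},{"x":-0.03,"z":-0.043,"roll":-0.1},{"roll":-0.1}], force=60)

```text
validation failed for argument at $.mo...
```

Call:
send_rows(motion=[{"x":-0.03,"y":0,"z":-0.043,"roll":0,"grip":0.095},{"x":-0.03,"y":0,"z":-0.043,"roll":0,"grip":0.095},{"x":-0.03,"y":0,"z":-0.043,"roll":0,"grip":0.095},{"x":-0.03,"y":0,"z":-0.043,"roll":0,"grip":0.095},{"x":-0.03,"y":0,"z":-0.043,"roll":0,"grip":0.095},{"x":-0.03,"y":0,"z":-0.043,"roll":0,"grip":0.095},{"x":-0.03,"y":0,"z":-0.043,"roll":0,"grip":0.095},{"x":-0.03,"y":0,"z":-0.043,"roll":0,"grip":0.095},{"x":-0.03,"y":0,"z":-0.043,"roll":0,"grip":0.095},{"x":-0.03,"y":0,"z":-0.043,"roll":0,"grip":0.095},{"x":0,"y":0,"z":0,"roll":-0.15,"grip":0.095},{"x":0,"y":0,"z":0,"roll":-0.15,"grip":0.095}], force=60)

```text
time_s: 1.65
tcp_pos: [526.9, 172.6, 404.3]
orientation: [0.515, -0.515, -0.484, 0.485]
force: [-0.5, 1.1, -0.4]
opening: 94.9
```

```bash
cat >> h.py <<'E'
YAW=np.radians(13.9);FX=np.array([np.cos(YAW),np.sin(YAW)]);FY=np.array([-FX[1],FX[0]]);O=np.array([635.2,-121.7])
from scipy.spatial.transform import Rotation as R
def st(s):
    q=s["orientation"];M=R.from_quat([q[1],q[2],q[3],q[0]]).as_matrix()
    p=np.array(s["tcp_pos"]);psi=np.arctan2(M[1,0],M[0,0])
    d=p[:2]-O
    print("t",round(s["time_s"],2),"tcp",np.round(p,1),"yaw",round(psi,3),"fix",np.round([d@FX,d@FY],1),"down",np.round(M[:,1],3),"F",np.round(s["force"],1),"T",np.round(s["torque"],2),"op",round(s["opening"],1),"q",np.round(s["q"],2))
    return p,M,psi
def goto(s,fx,fy,z,yaw):
    p,M,psi=st(s);w=O+fx*FX+fy*FY
    d=M.T@(np.r_[w,z]-p);print("need tool xyz",np.round(d,1),"roll",round(psi-yaw,3))
E
python3 - <<'E'
from h import *
from rig import arm
goto(arm.observe(),0,205.5,260,np.radians(103.9))
E
```

```text
t 1.65 tcp [526.9 172.6 404.3] yaw 1.509 fix [-34.4 311.7] down [-0.001 -0.    -1.   ] F [-0.5  1.1 -0.4] T [0.01 0.01 0.01] op 94.9 q [ 0.22 -0.09  1.86  0.    1.36 -1.29]
need tool xyz [-91.  144.2 -64.7] roll -0.304
```

Call:
send_rows(motion=[{"x":-0.03,"y":0,"z":-0.022,"roll":0,"grip":0.095},{"x":-0.03,"y":0,"z":-0.022,"roll":0,"grip":0.095},{"x":-0.03,"y":0,"z":-0.021,"roll":0,"grip":0.095},{"x":0,"y":0.03,"z":0,"roll":-0.152,"grip":0.095},{"x":0,"y":0.04,"z":0,"roll":-0.152,"grip":0.095},{"x":0,"y":0.04,"z":0,"roll":0,"grip":0.095},{"x":0,"y":0.035,"z":0,"roll":0,"grip":0.095},{"x":0,"y":0,"z":0,"roll":0,"grip":0.095}])

```text
time_s: 2.65
tcp_pos: [584.0, 79.4, 255.9]
orientation: [0.439, -0.435, -0.554, 0.558]
force: [-0.2, -0.3, -0.2]
opening: 95.0
```

```bash
python3 - <<'E'
from h import *
from rig import arm
s=arm.observe();goto(s,0,205.5,215,np.radians(103.9))
c=arm.camera("scene");np.savez("scene1.npz",**c)
cv2.imwrite("pics/scene1.png",cv2.resize(c["image"][100:320,180:460,::-1],None,fx=2.7,fy=2.7,interpolation=cv2.INTER_CUBIC))
E
```

```text
t 2.65 tcp [584.   79.4 255.9] yaw 1.81 fix [ -1.4 207.5] down [-0.008 -0.    -1.   ] F [-0.2 -0.3 -0.2] T [0.09 0.03 0.05] op 95.0 q [ 0.04  0.13  1.91  0.    1.11 -1.77]
need tool xyz [-2.1 40.9 -1.7] roll -0.003
```

View pics/scene1.png

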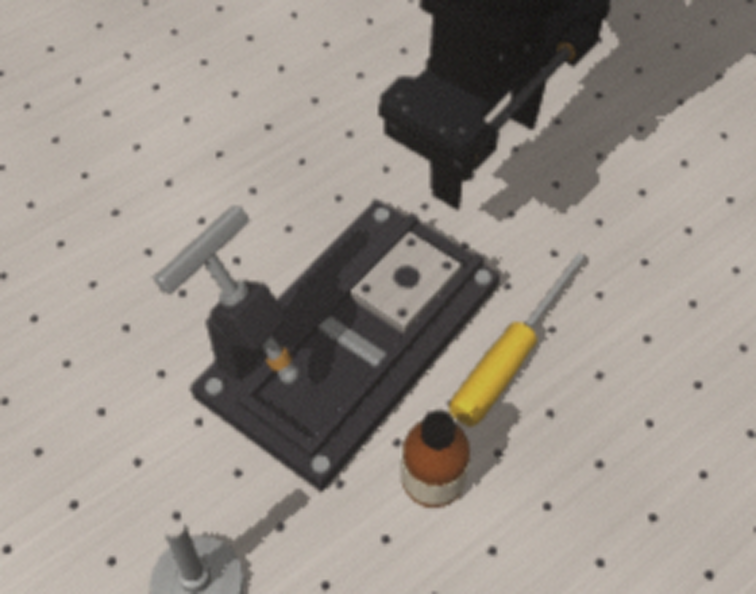

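Call:
send_rows(motion=[{"x":-0.002,"y":0.02,"z":-0.002,"roll":0,"grip":0.095},{"x":0,"y":0.014,"z":0,"roll":0,"grip":0.095},{"x":0,"y":0,"z":0,"roll":0,"grip":0.095},{"x":0,"y":0,"z":0,"roll":0,"grip":0.095}])

```text
time_s: 3.2
tcp_pos: [588.2, 78.1, 226.0]
orientation: [-0.437, 0.437, 0.556, -0.556]
force: [-0.8, 0.3, 0.2]
opening: 95.1
```

```bash
python3 - <<'E'
from h import *
from rig import arm
s=arm.observe();goto(s,0,205.5,215,np.radians(103.9))
c=arm.camera("top");np.savez("top1.npz",**c)
W=cloud(c);d=W[...,:2]-O;fx=d@FX;fy=d@FY;z=W[...,2]
c2=arm.camera("scene");np.savez("scene2.npz",**c2)
cv2.imwrite("pics/scene2.png",cv2.resize(c2["image"][150:250,280:400,::-1],None,fx=6,fy=6,interpolation=cv2.INTER_CUBIC))
E
```

```text
t 3.2 tcp [588.2  78.1 226. ] yaw 1.81 fix [  2.4 205.2] down [ 0.  0. -1.] F [-0.8  0.3  0.2] T [-0.02  0.04  0.04] op 95.1 q [ 0.04  0.18  1.91  0.    1.05 -1.77]
need tool xyz [ 0.3 11.   2.4] roll -0.003
```

View pics/scene2.png

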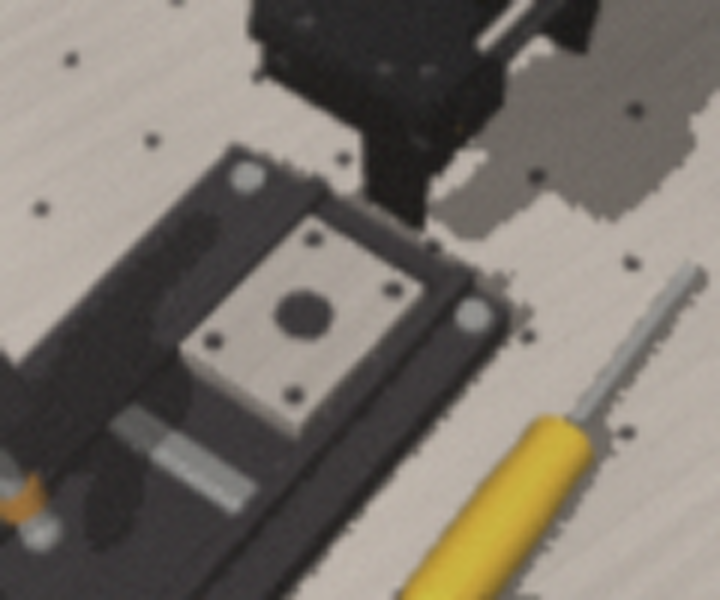

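Call:
send_rows(motion=[{"x":0,"y":0.008,"z":0.002,"roll":-0.003,"grip":0.095},{"x":0,"y":0.004,"z":0,"roll":0,"grip":0.095},{"x":0,"y":0.001,"z":0,"roll":0,"grip":0.095},{"x":0,"y":0.001,"z":0,"roll":0,"grip":0.095}])

```text
time_s: 3.8
tcp_pos: [586.1, 77.6, 211.7]
orientation: [0.436, -0.436, -0.557, 0.557]
force: [-0.2, -0.4, -0.1]
opening: 94.8
```

```bash
python3 - <<'E'
from h import *
from rig import arm
s=arm.observe();st(s)
E
```

```text
t 3.8 tcp [586.1  77.6 211.7] yaw 1.813 fix [2.000e-01 2.052e+02] down [-0. -0. -1.] F [-0.2 -0.4 -0.1] T [ 0.02 -0.06  0.  ] op 94.8 q [ 0.04  0.19  1.92 -0.    1.03 -1.77]
```

Call:
send_rows(motion=[{"x":0,"y":0.001,"z":0,"roll":0,"grip":0.095},{"x":0,"y":0.0005,"z":0,"roll":0,"grip":0.095},{"x":0,"y":0.0005,"z":0,"roll":0,"grip":0.095}])

```text
time_s: 4.18
tcp_pos: [586.2, 77.6, 210.3]
orientation: [0.436, -0.436, -0.557, 0.557]
force: [-2.4, 1.0, 6.4]
opening: 94.7
```

```bash
python3 - <<'E'
from h import *
from rig import arm
s=arm.observe();st(s)
E
```

```text
t 4.17 tcp [586.2  77.6 210.3] yaw 1.813 fix [  0.4 205.2] down [-0. -0. -1.] F [-2.4  1.   6.4] T [-0.18  0.46 -0.13] op 94.7 q [ 0.04  0.19  1.92 -0.    1.02 -1.77]
```

Call:
send_rows(motion=[{"x":0,"y":-0.005,"z":0,"roll":0,"grip":0.095},{"x":-0.005,"y":0,"z":0,"roll":0,"grip":0.095},{"x":-0.008,"y":0,"z":0,"roll":0,"grip":0.095},{"x":-0.008,"y":0,"z":0,"roll":0,"grip":0.095},{"x":-0.008,"y":0,"z":0,"roll":0,"grip":0.095},{"x":-0.008,"y":0,"z":0,"roll":0,"grip":0.095},{"x":-0.008,"y":0,"z":0,"roll":0,"grip":0.095},{"x":-0.008,"y":0,"z":0,"roll":0,"grip":0.095}])

```text
time_s: 5.18
tcp_pos: [598.9, 25.5, 214.7]
orientation: [0.436, -0.436, -0.557, 0.557]
force: [0.8, 0.3, -1.4]
opening: 94.6
```

```bash
cat >> h.py <<'E'
def snap(arm,cam,name,u0,v0,w,h,k):
    c=arm.camera(cam);np.savez(name+".npz",**c)
    cv2.imwrite(f"pics/{name}.png",cv2.resize(np.clip(c["image"][v0:v0+h,u0:u0+w,::-1]*1.5,0,255).astype(np.uint8),None,fx=k,fy=k,interpolation=cv2.INTER_CUBIC))
    return c
E
python3 - <<'E'
from h import *
from rig import arm
s=arm.observe();st(s)
snap(arm,"scene","scene3",230,150,150,120,5)
E
```

```text
t 5.17 tcp [598.9  25.5 214.7] yaw 1.813 fix [1.000e-01 1.517e+02] down [-0. -0. -1.] F [ 0.8  0.3 -1.4] T [ 0.1  -0.02 -0.01] op 94.6 q [-0.05  0.2   1.9  -0.    1.04 -1.86]
```

View pics/scene3.png

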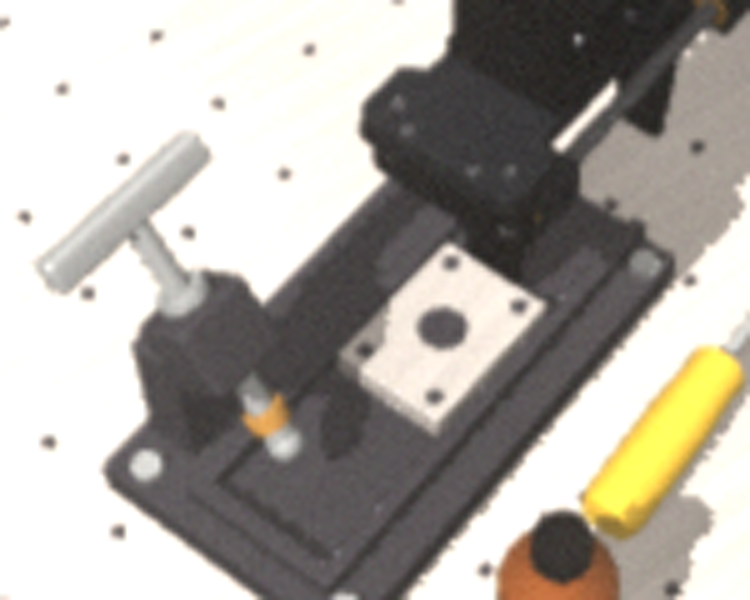

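Call:
send_rows(motion=[{"x":-0.007,"y":0,"z":0,"roll":0,"grip":0.095},{"x":-0.007,"y":0,"z":0,"roll":0,"grip":0.095},{"x":-0.007,"y":0,"z":0,"roll":0,"grip":0.095},{"x":-0.007,"y":0,"z":0,"roll":0,"grip":0.095},{"x":-0.006,"y":0,"z":0,"roll":0,"grip":0.095},{"x":-0.006,"y":0,"z":0,"roll":0,"grip":0.095},{"x":-0.006,"y":0,"z":0,"roll":0,"grip":0.095},{"x":-0.005,"y":0,"z":0,"roll":0,"grip":0.095},{"x":0,"y":0,"z":0,"roll":0,"grip":0.095}])

```text
time_s: 6.35
tcp_pos: [611.8, -23.9, 216.0]
orientation: [-0.435, 0.437, 0.557, -0.556]
force: [-0.3, 1.4, 4.8]
opening: 95.1
```

```bash

python3 - <<'E'
from h import *
from rig import arm
s=arm.observe();st(s)
snap(arm,"scene","scene4",230,150,150,120,5)
E
```

```text
t 6.35 tcp [611.8 -23.9 216. ] yaw 1.813 fix [  0.8 100.6] down [ 0.002 -0.001 -1.   ] F [-0.3  1.4  4.8] T [ 0.01  0.07 -0.02] op 95.1 q [-0.13  0.23  1.87 -0.    1.04 -1.94]
```

View pics/scene4.png

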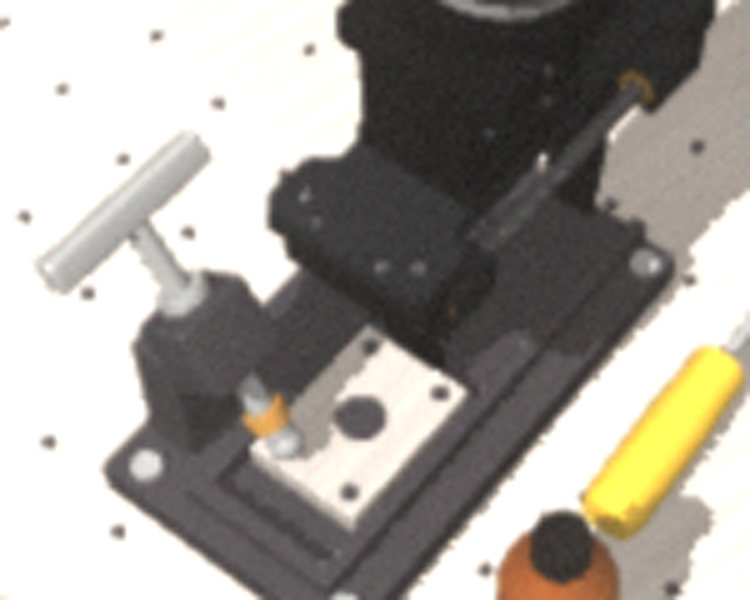

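```bash
cat >>h.py <<'E'
def plate(c):
    W=cloud(c);d=W[...,:2]-O;fx=d@FX;fy=d@FY;z=W[...,2];g=c["image"].mean(-1)
    s=(abs(fx)<27)&(fy>-40)&(fy<75)&(g>90)&(z>24)&(z<48)&~((fx<2)&(fy<-2))
    A=np.c_[fx[s],fy[s],np.ones(s.sum())]
    k=None;zz=z[s];m=np.ones(len(zz),bool)
    for _ in range(6):
        k=np.linalg.lstsq(A[m],zz[m],rcond=None)[0];m=abs(A@k-zz)<2.5
    print("plate n",m.sum(),"fx",np.percentile(A[m,0],[1,99]).round(1),"fy",np.percentile(A[m,1],[1,99]).round(1),"z=",k.round(3),"z at y=-30,30:",(k[2]-30*k[1]).round(1),(k[2]+30*k[1]).round(1))
E
python3 - <<'E'
from h import *
from rig import arm
c=load("scene4");plate(c);st(arm.observe())
snap(arm,"top","top4",290,170,130,100,6)
plate(load("top4"))
E
```

```text
plate n 604 fx [-20.9  26.6] fy [-20.2  47.8] z= [-2.0000e-03 -1.2000e-02  3.6097e+01] z at y=-30,30: 36.4 35.7
t 6.4 tcp [611.7 -23.8 216. ] yaw 1.813 fix [  0.7 100.7] down [ 0.002 -0.001 -1.   ] F [-0.9  1.4  4.8] T [-0.02 -0.01 -0.06] op 95.1 q [-0.13  0.23  1.87 -0.    1.04 -1.94]
plate n 69 fx [ 2.1 26.4] fy [-19.6  -1.8] z= [-6.5000e-02  2.3000e-02  3.5828e+01] z at y=-30,30: 35.1 36.5
```

View pics/top4.png

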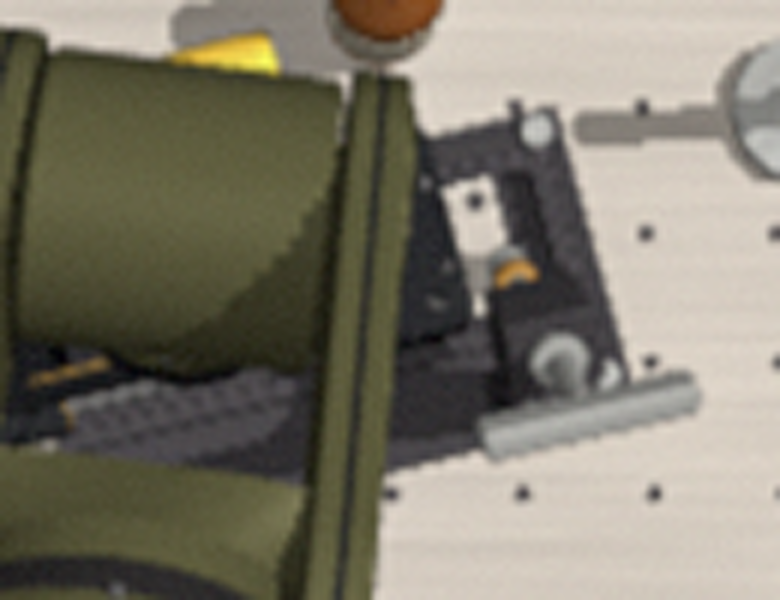

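Call:
send_rows(motion=[{"x":0.004,"y":0,"z":0,"roll":0,"grip":0.095},{"x":0.002,"y":0,"z":0,"roll":0,"grip":0.095},{"x":0,"y":0,"z":0,"roll":0,"grip":0.095}])

```text
time_s: 6.82
tcp_pos: [609.2, -17.4, 214.0]
orientation: [0.436, -0.435, -0.557, 0.557]
force: [-0.2, 0.1, -0.2]
opening: 95.3
```

```bash

python3 - <<'E'
from h import *
from rig import arm
s=arm.observe();st(s)
plate(snap(arm,"scene","scene5",230,150,150,120,5))
E
```

```text
t 6.83 tcp [609.2 -17.4 214. ] yaw 1.813 fix [ -0.2 107.5] down [-0.001  0.    -1.   ] F [-0.2  0.1 -0.2] T [0.08 0.05 0.04] op 95.3 q [-0.12  0.22  1.88 -0.    1.04 -1.93]
plate n 635 fx [-21.1  26.8] fy [-21.2  47.3] z= [-6.0000e-03  8.6000e-02  3.2511e+01] z at y=-30,30: 29.9 35.1
```

View pics/scene5.png

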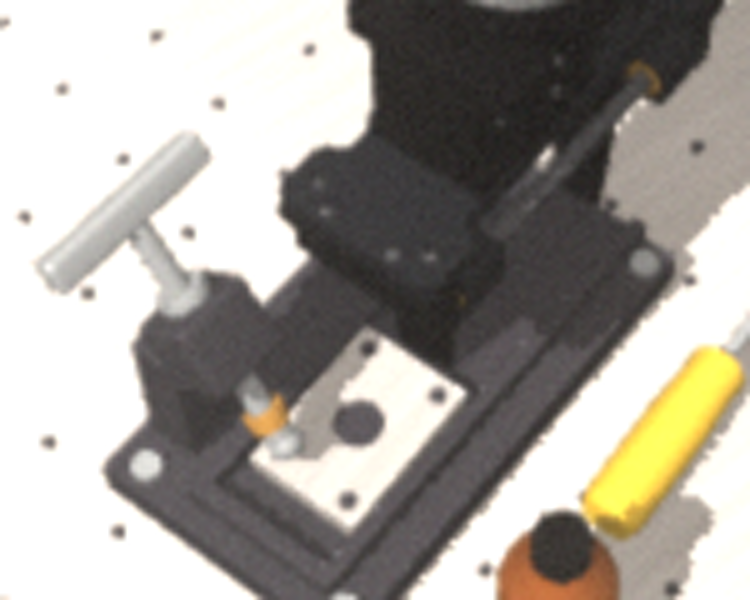

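```bash

python3 - <<'E'
from h import *
for n,ty in(("scene5",107.5),("top4",100.7)):
    W=cloud(load(n));d=W[...,:2]-O;fx=d@FX;fy=d@FY;z=W[...,2]
    print(n)
    for z0 in range(30,200,6):
        s=(z>=z0)&(z<z0+6)&(abs(fx)<60)&(fy>5)&(fy<ty+100)
        if s.sum()>5: print(z0,s.sum(),"fy-tcp min",np.percentile(fy[s]-ty,[1,5]).round(1),"fx",np.percentile(fx[s],[1,99]).round(1))
    s=(z>80)&(z<122)&(fy<10)&(fy>-45)&(fx>-70)&(fx<20)
    for z0 in range(80,122,6):
        q=s&(z>=z0)&(z<z0+6)
        if q.sum()>5: print(" block",z0,np.percentile(fx[q],[1,99]).round(1),np.percentile(fy[q],[1,99]).round(1))
E
```

```text
scene5
30 454 fy-tcp min [-102.  -100.6] fx [-22.5  33.4]
36 152 fy-tcp min [-96.5 -90.3] fx [-21.4  26.2]
42 23 fy-tcp min [-54.7 -54.5] fx [-8.9 10.7]
48 20 fy-tcp min [-55.6 -55.5] fx [-10.2  11.4]
54 12 fy-tcp min [47.6 47.9] fx [-7.3 11.9]
60 11 fy-tcp min [47.5 47.7] fx [-6.1 11.4]
66 8 fy-tcp min [47.  47.3] fx [-3.3 10.7]
78 6 fy-tcp min [47.7 47.7] fx [1.5 4.5]
102 50 fy-tcp min [-81.8 -81.5] fx [-32.8  33.8]
108 102 fy-tcp min [-82.  -81.7] fx [-33.2  34.6]
114 170 fy-tcp min [-81.6 -80.1] fx [-6.4 34.5]
120 175 fy-tcp min [-80.6 -74.3] fx [ 3.8 34.7]
126 175 fy-tcp min [-87.9 -87.5] fx [-32.   34.4]
132 82 fy-tcp min [-89.4 -89.2] fx [-32.   34.3]
138 245 fy-tcp min [-90.  -89.5] fx [-32.8  34.2]
144 1069 fy-tcp min [-89.2 -87. ] fx [-32.6  33.3]
150 146 fy-tcp min [-49.7 -49.4] fx [-23.7  24.4]
156 100 fy-tcp min [-50.1 -49.9] fx [-22.3  23.3]
162 71 fy-tcp min [-50.2 -49.8] fx [-21.2  21.9]
168 63 fy-tcp min [-50.  -49.6] fx [-22.3  22. ]
174 63 fy-tcp min [-50.2 -50. ] fx [-21.9  24.3]
180 52 fy-tcp min [-50.9 -50.1] fx [-21.7  21.7]
186 79 fy-tcp min [-50.2 -49.8] fx [
[... 212 characters left out ...]
 [-33.7  -0.7]
 block 98 [-58.5 -22.4] [-33.8  -1. ]
 block 104 [-56.  -27.3] [-33.1  -0.5]
 block 110 [-53.6 -32.1] [-32.4  -1.2]
 block 116 [-59.6 -37.1] [-21.1  -7.4]
top4
114 35 fy-tcp min [-72.1 -30.6] fx [-34.5 -24.2]
120 58 fy-tcp min [-64.4   2.7] fx [-34.4  -2.7]
126 54 fy-tcp min [-81.2 -64. ] fx [-34.2  -1.8]
132 17 fy-tcp min [-82.  -76.8] fx [-34.1  -7.3]
138 57 fy-tcp min [-87.6 -86.5] fx [-34.2  29.9]
144 360 fy-tcp min [-88.2 -87.1] fx [-33.5  33.1]
 block 86 [-46.9 -18.9] [-26.8   1.9]
 block 92 [-59.1 -20.7] [-31.7   2. ]
 block 98 [-58.4 -24. ] [-31.3   1.7]
 block 104 [-56.8 -29.7] [-31.5   1.6]
 block 110 [-52.4 -34.2] [-30.    0.9]
 block 116 [-58.  -42.7] [-20.3 -11. ]
```

Call:
send_rows(motion=[{"x":-0.004,"y":-0.001,"z":0,"roll":0,"grip":0.095},{"x":-0.004,"y":0,"z":0,"roll":0,"grip":0.095},{"x":-0.003,"y":0,"z":0,"roll":0,"grip":0.095},{"x":-0.003,"y":0,"z":0,"roll":0,"grip":0.095},{"x":-0.002,"y":0,"z":0,"roll":0,"grip":0.095},{"x":0,"y":0,"z":0,"roll":0,"grip":0.095}])

```text
time_s: 7.62
tcp_pos: [613.5, -33.3, 215.8]
orientation: [0.436, -0.436, -0.557, 0.557]
force: [0.3, -0.5, -0.8]
opening: 95.5
```

```bash

python3 - <<'E'
from h import *
from rig import arm
s=arm.observe();st(s)
plate(snap(arm,"scene","scene6",230,150,150,120,5))
E
```

```text
t 7.62 tcp [613.5 -33.3 215.8] yaw 1.813 fix [ 0.2 91.1] down [ 0. -0. -1.] F [ 0.3 -0.5 -0.8] T [ 0.06 -0.    0.02] op 95.5 q [-0.14  0.23  1.87 -0.    1.04 -1.95]
plate n 585 fx [-21.1  26.7] fy [-30.7  37.9] z= [3.0000e-03 7.4000e-02 3.2927e+01] z at y=-30,30: 30.7 35.2
```

View pics/scene6.png

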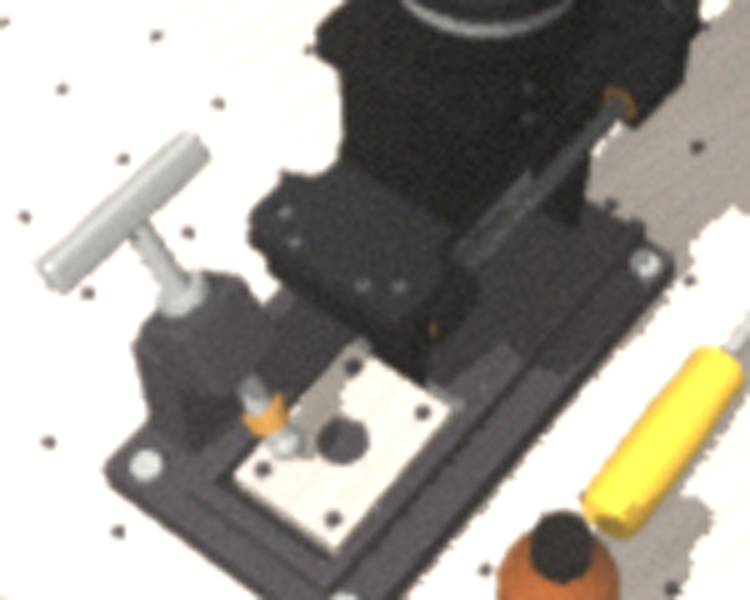

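Call:
send_rows(motion=[{"x":-0.001,"y":0.0005,"z":0,"roll":0,"grip":0.095},{"x":-0.001,"y":0,"z":0,"roll":0,"grip":0.095},{"x":-0.001,"y":0,"z":0,"roll":0,"grip":0.095},{"x":0,"y":0,"z":0,"roll":0,"grip":0.095},{"x":0,"y":0,"z":0,"roll":0,"grip":0.095}])

```text
time_s: 8.3
tcp_pos: [614.1, -36.1, 215.1]
orientation: [0.436, -0.436, -0.557, 0.557]
force: [0.6, -0.6, 0.2]
opening: 95.0
```

```bash

python3 - <<'E'
from h import *
from rig import arm
s=arm.observe();st(s)
plate(snap(arm,"scene","scene7",230,150,150,120,5))
E
```

```text
t 8.3 tcp [614.1 -36.1 215.1] yaw 1.813 fix [ 0.1 88.2] down [-0. -0. -1.] F [ 0.6 -0.6  0.2] T [0.03 0.06 0.03] op 95.0 q [-0.15  0.23  1.87 -0.    1.04 -1.96]
plate n 563 fx [-21.4  26.8] fy [-33.   35.8] z= [5.0000e-03 4.0000e-03 3.0547e+01] z at y=-30,30: 30.4 30.7
```

View pics/scene7.png

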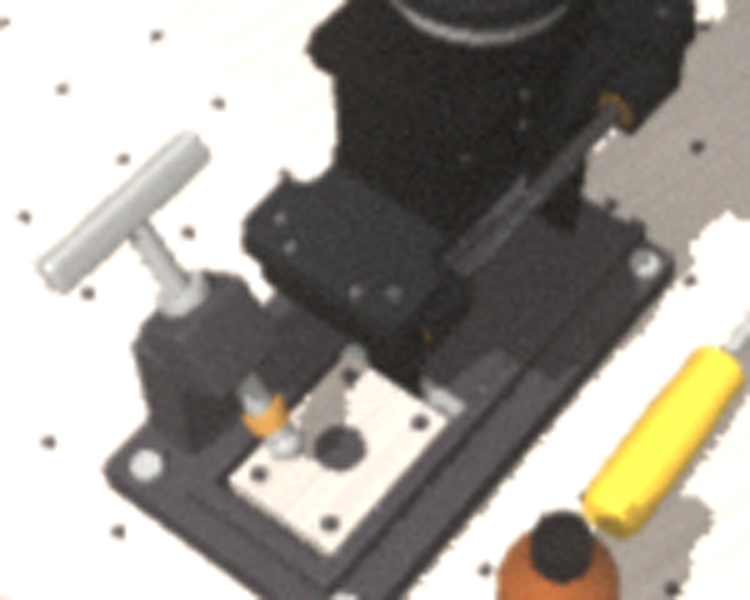

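Call:
send_rows(motion=[{"x":0.008,"y":0,"z":0,"roll":0,"grip":0.095},{"x":0.01,"y":-0.01,"z":0,"roll":0,"grip":0.095},{"x":0,"y":-0.05,"z":0,"roll":0,"grip":0.095},{"x":0,"y":-0.05,"z":0,"roll":0,"grip":0.095},{"x":0,"y":-0.04,"z":0,"roll":0,"grip":0.095},{"x":-0.04,"y":0,"z":0.03,"roll":0,"grip":0.045},{"x":-0.04,"y":0,"z":0.03,"roll":0,"grip":0.045},{"x":-0.015,"y":0,"z":0.011,"roll":0.18,"grip":0.045},{"x":0,"y":0,"z":0,"roll":0.18,"grip":0.045},{"x":0,"y":0,"z":0,"roll":0.18,"grip":0.045},{"x":0,"y":0,"z":0,"roll":0.18,"grip":0.045},{"x":0,"y":0,"z":0,"roll":0.18,"grip":0.045}], force=15)

```text
time_s: 9.85
tcp_pos: [563.6, -127.1, 366.1]
orientation: [-0.635, 0.636, 0.31, -0.31]
force: [-0.7, -0.5, 0.3]
opening: 45.0
```

Call:
send_rows(motion=[{"x":0,"y":0,"z":0,"roll":0.18,"grip":0.045},{"x":0,"y":0,"z":0,"roll":0.18,"grip":0.045},{"x":0,"y":0,"z":0,"roll":0.18,"grip":0.045},{"x":0,"y":0,"z":0,"roll":0.13,"grip":0.045},{"x":0,"y":0,"z":0,"roll":0,"grip":0.045}])

```text
time_s: 10.48
tcp_pos: [563.6, -127.2, 365.9]
orientation: [-0.702, 0.702, 0.087, -0.086]
force: [-0.5, 0.7, -0.3]
opening: 44.9
```

```bash
cat >>h.py <<'E'
C=np.array([-70.8,-16.2,138.3]);RG=24.
def target(q,r=RG,up=180.):
    b=np.array([.819*np.sin(q),np.cos(q),.574*np.sin(q)])
    p=C+r*b
    return p[0],p[1],p[2]+up,YAW-np.arctan2(.819*np.sin(q),np.cos(q))
E
python3 - <<'E'
from h import *
from rig import arm
s=arm.observe();goto(s,*target(0.0))
plate(snap(arm,"scene","scene8",230,130,150,120,5))
snap(arm,"wrist","wrist8",0,0,640,400,1.25)
E
```

```text
t 10.47 tcp [ 563.6 -127.2  365.9] yaw 0.245 fix [-70.8  11.9] down [ 0.001 -0.    -1.   ] F [-0.5  0.7 -0.3] T [-0.04  0.06 -0.02] op 44.9 q [-0.31 -0.01  1.85  0.    1.29 -0.56]
need tool xyz [-0.1 47.6 -4.1] roll 0.003
plate n 554 fx [-21.1  26.8] fy [-33.   36.1] z= [3.0000e-03 1.0000e-03 3.0586e+01] z at y=-30,30: 30.6 30.6
```

View pics/scene8.png

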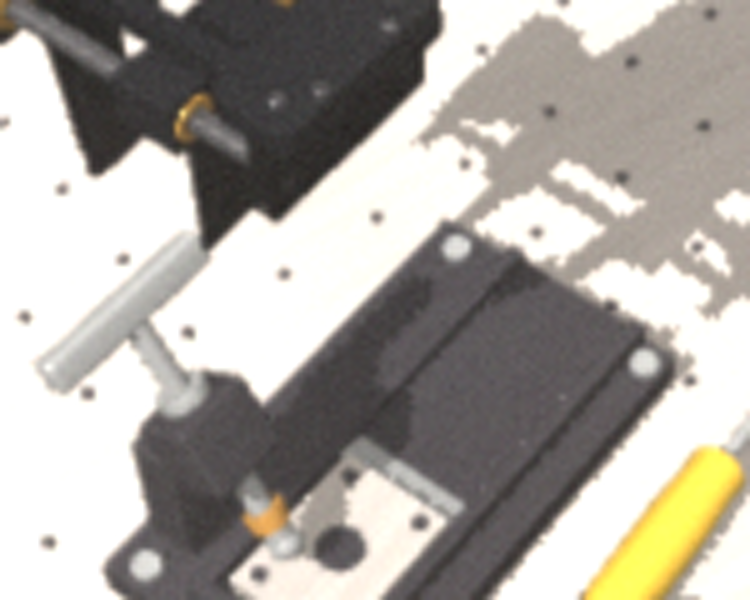

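View pics/wrist8.png

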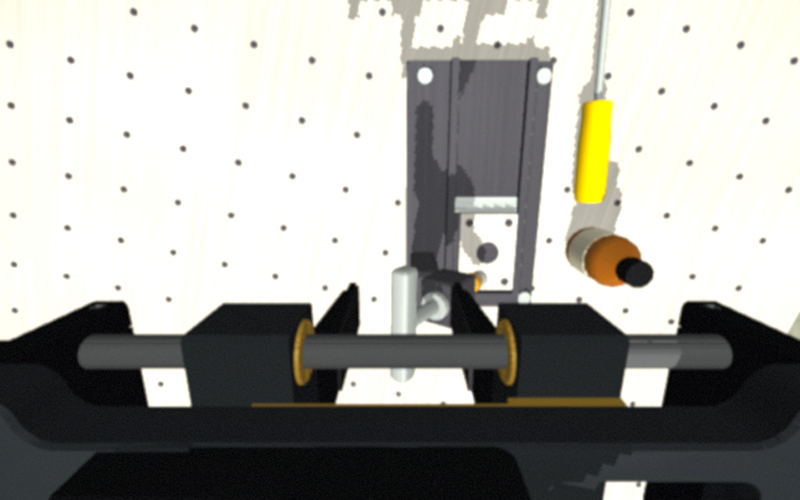

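Call:
send_rows(motion=[{"x":0,"y":0.02,"z":-0.004,"roll":0,"grip":0.045},{"x":0,"y":0.02,"z":0,"roll":0,"grip":0.045},{"x":0,"y":0.007,"z":0,"roll":0,"grip":0.03},{"x":0,"y":0,"z":0,"roll":0,"grip":0.024},{"x":0,"y":0,"z":0,"roll":0,"grip":0.024}])

```text
time_s: 11.2
tcp_pos: [564.9, -131.7, 318.7]
orientation: [-0.702, 0.702, 0.086, -0.085]
force: [-0.3, 0.2, 0.8]
opening: 25.0
```

```bash

python3 - <<'E'
from h import *
from rig import arm
s=arm.observe();goto(s,*target(0.0))
snap(arm,"scene","scene9",210,130,150,120,5)
E
```

```text
t 11.2 tcp [ 564.9 -131.7  318.7] yaw 0.243 fix [-70.6   7.1] down [ 0.001 -0.    -1.   ] F [-0.3  0.2  0.8] T [-0.07  0.06  0.02] op 25.0 q [-0.32  0.04  1.89  0.    1.21 -0.56]
need tool xyz [-0.2  0.4  0.7] roll 0.0
```

View pics/scene9.png

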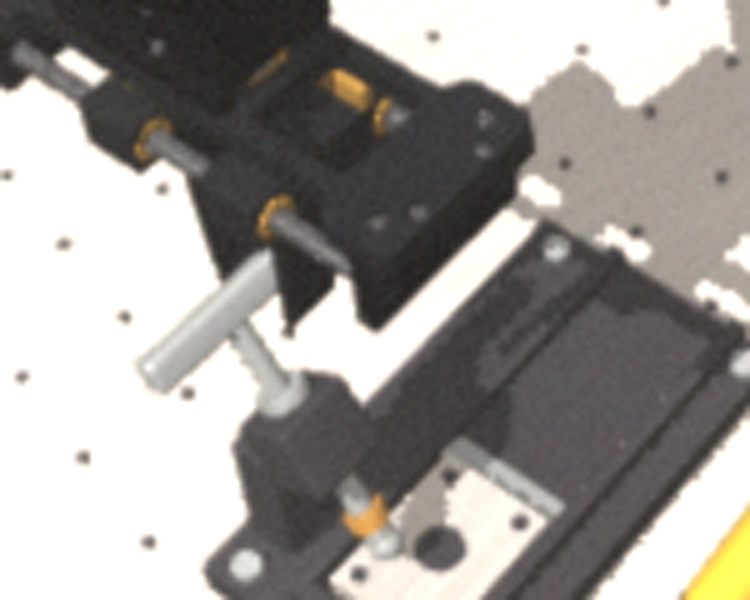

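Call:
send_rows(motion=[{"x":0,"y":0,"z":0.001,"roll":0,"grip":0.018},{"x":0,"y":0,"z":0,"roll":0,"grip":0.01},{"x":0,"y":0,"z":0,"roll":0,"grip":0.01},{"x":0,"y":0,"z":0,"roll":0,"grip":0.01}], force=25)

```text
time_s: 11.75
tcp_pos: [564.4, -130.8, 318.9]
orientation: [-0.702, 0.702, 0.086, -0.086]
force: [-4.4, 0.4, 4.9]
opening: 16.0
```

```bash
cat >>h.py <<'E'
def axis_torque(s):
    # moment of external force about the screw axis (world), from TCP wrench
    z=np.r_[-.574*FX,.819]; c=np.r_[O+C[0]*FX+C[1]*FY,C[2]]
    p=np.array(s["tcp_pos"]);F=np.array(s["force"]);T=np.array(s["torque"])
    M=T+np.cross((p-c)/1000,F)
    print("axis moment on tool",round(float(M@z),3),"(radial-only F part",round(float(np.cross((p-c)/1000,F)@z),3),")")
def rows(q0,q1,n):
    pf=None;out=[]
    prev=target(q0)
    for k in range(1,n+1):
        t=target(q0+(q1-q0)*k/n)
        # tool axes at prev yaw
        ps=prev[3];dw=(t[0]-prev[0])*FX+(t[1]-prev[1])*FY
        ax=np.array([np.cos(ps),np.sin(ps)]);az=np.array([-np.sin(ps),np.cos(ps)])
        dy=(ps-t[3]+np.pi)%(2*np.pi)-np.pi
        out.append((round(dw@ax/1000,4),round(-(t[2]-prev[2])/1000,4),round(dw@az/1000,4),round(dy,3)))
        prev=t
    for o in out: print(o)
E
python3 - <<'E'
from h import *
from rig import arm
s=arm.observe();goto(s,*target(0.02));axis_torque(s)
rows(0.02,1.1,8)
E
```

```text
t 11.75 tcp [ 564.4 -130.8  318.9] yaw 0.243 fix [-70.9   8.2] down [-0. -0. -1.] F [-4.4  0.4  4.9] T [-0.05  0.66 -0.1 ] op 16.0 q [-0.32  0.04  1.89 -0.    1.21 -0.56]
need tool xyz [ 0.5  0.3 -0.4] roll 0.017
axis moment on tool 0.021 (radial-only F part 0.164 )
(np.float64(0.0026), np.float64(-0.0019), np.float64(-0.0002), np.float64(0.111))
(np.float64(0.0027), np.float64(-0.0018), np.float64(-0.0004), np.float64(0.112))
(np.float64(0.0027), np.float64(-0.0017), np.float64(-0.0005), np.float64(0.115))
(np.float64(0.0027), np.float64(-0.0016), np.float64(-0.0006), np.float64(0.119))
(np.float64(0.0028), np.float64(-0.0015), np.float64(-0.0007), np.float64(0.125))
(np.float64(0.0028), np.float64(-0.0013), np.float64(-0.0008), np.float64(0.131))
(np.float64(0.0029), np.float64(-0.0012), np.float64(-0.0008), np.float64(0.138))
(np.float64(0.003), np.float64(-0.001), np.float64(-0.0008), np.float64(0.146))
```

Call:
send_rows(motion=[{"x":0.0026,"y":-0.0019,"z":-0.0002,"roll":0.111,"grip":0.01},{"x":0.0027,"y":-0.0018,"z":-0.0004,"roll":0.112,"grip":0.01},{"x":0.0027,"y":-0.0017,"z":-0.0005,"roll":0.115,"grip":0.01},{"x":0.0027,"y":-0.0016,"z":-0.0006,"roll":0.119,"grip":0.01},{"x":0,"y":0,"z":0,"roll":0,"grip":0.01}])

```text
time_s: 12.38
tcp_pos: [574.7, -131.8, 325.0]
orientation: [-0.703, 0.703, -0.076, 0.075]
force: [-6.7, -1.0, 3.1]
opening: 16.1
```

```bash

python3 - <<'E'
from h import *
from rig import arm
s=arm.observe();goto(s,*target(0.56));axis_torque(s)
snap(arm,"scene","scene10",210,130,150,120,5)
E
```

```text
t 12.38 tcp [ 574.7 -131.8  325. ] yaw -0.214 fix [-61.2   4.8] down [-0.002 -0.    -1.   ] F [-6.7 -1.   3.1] T [-0.16  0.83  0.14] op 16.1 q [-0.32  0.06  1.86 -0.    1.23 -0.1 ]
need tool xyz [ 1.  -0.6 -0.2] roll 0.018
axis moment on tool 0.244 (radial-only F part 0.153 )
```

View pics/scene10.png

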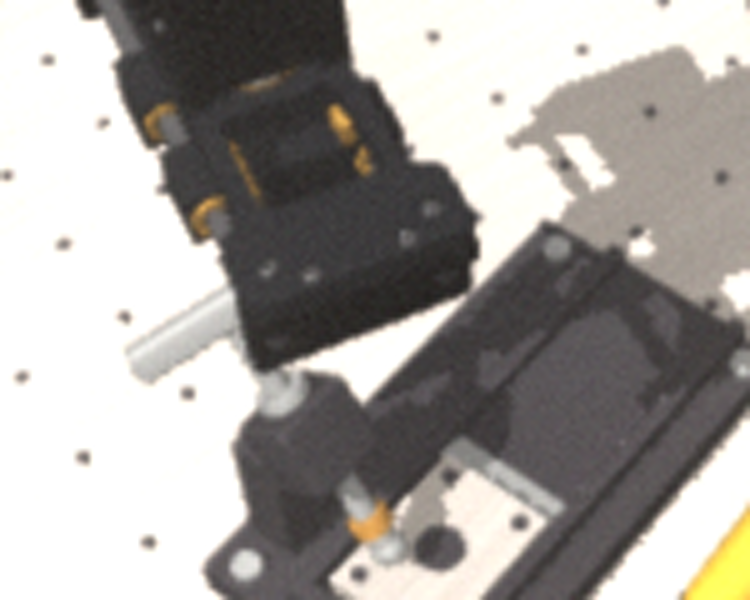

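```bash

python3 - <<'E'
from h import *
rows(0.56,2.0,11)
E
```

```text
(np.float64(0.0027), np.float64(-0.0015), np.float64(-0.0007), np.float64(0.121))
(np.float64(0.0028), np.float64(-0.0013), np.float64(-0.0007), np.float64(0.127))
(np.float64(0.0028), np.float64(-0.0011), np.float64(-0.0008), np.float64(0.134))
(np.float64(0.0029), np.float64(-0.0009), np.float64(-0.0007), np.float64(0.141))
(np.float64(0.003), np.float64(-0.0007), np.float64(-0.0007), np.float64(0.148))
(np.float64(0.003), np.float64(-0.0005), np.float64(-0.0006), np.float64(0.154))
(np.float64(0.0031), np.float64(-0.0003), np.float64(-0.0004), np.float64(0.158))
(np.float64(0.0031), np.float64(-0.0001), np.float64(-0.0003), np.float64(0.16))
(np.float64(0.0031), np.float64(0.0002), np.float64(-0.0001), np.float64(0.159))
(np.float64(0.0031), np.float64(0.0004), np.float64(0.0), np.float64(0.156))
(np.float64(0.0031), np.float64(0.0006), np.float64(0.0002), np.float64(0.15))
```

Call:
send_rows(motion=[{"x":0.003,"y":-0.0015,"z":-0.0007,"roll":0.121,"grip":0.01},{"x":0.003,"y":-0.0014,"z":-0.0007,"roll":0.127,"grip":0.01},{"x":0.003,"y":-0.0012,"z":-0.0008,"roll":0.134,"grip":0.01},{"x":0.0029,"y":-0.0009,"z":-0.0007,"roll":0.141,"grip":0.01},{"x":0.003,"y":-0.0007,"z":-0.0007,"roll":0.148,"grip":0.01},{"x":0.003,"y":-0.0005,"z":-0.0006,"roll":0.154,"grip":0.01},{"x":0,"y":0,"z":0,"roll":0,"grip":0.01}])

```text
time_s: 13.3
tcp_pos: [588.0, -144.5, 331.5]
orientation: [-0.614, 0.614, -0.35, 0.351]
force: [-3.0, -3.1, 2.3]
opening: 13.0
```

```bash

python3 - <<'E'
from h import *
from rig import arm
s=arm.observe();goto(s,*target(0.56+1.44*6/11));axis_torque(s)
snap(arm,"scene","scene11",210,130,150,120,5)
E
```

```text
t 13.3 tcp [ 588.  -144.5  331.5] yaw -1.037 fix [-51.3 -10.8] down [ 0.    -0.001 -1.   ] F [-3.  -3.1  2.3] T [-0.62  0.41 -0.1 ] op 13.0 q [-0.33  0.08  1.82 -0.    1.24  0.71]
need tool xyz [-0.  -0.3 -0.4] roll 0.018
axis moment on tool -0.076 (radial-only F part -0.288 )
```

View pics/scene11.png

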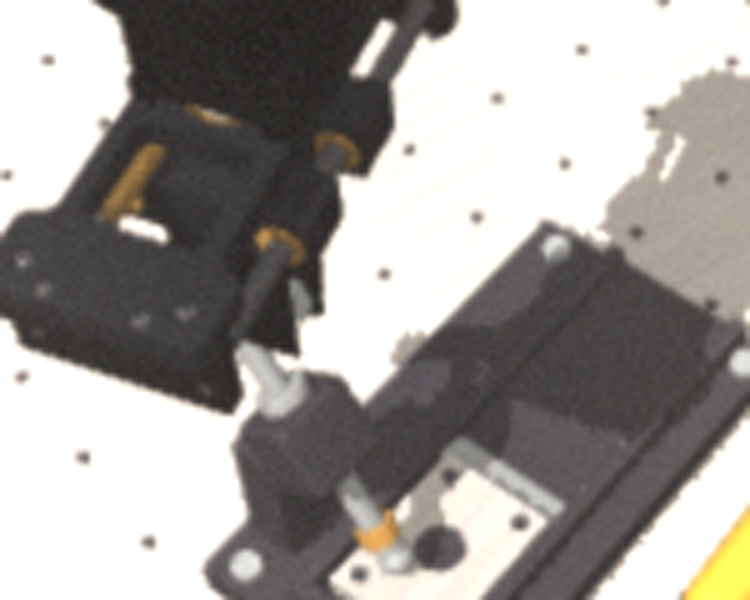

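Call:
send_rows(motion=[{"x":0.0031,"y":-0.0003,"z":-0.0006,"roll":0.17,"grip":0.01},{"x":0.0031,"y":0,"z":-0.0004,"roll":0.165,"grip":0.01},{"x":0.0031,"y":0.0002,"z":-0.0001,"roll":0.159,"grip":0.01},{"x":0.0031,"y":0.0004,"z":0,"roll":0.156,"grip":0.01},{"x":0.0031,"y":0.0006,"z":0.0002,"roll":0.15,"grip":0.01}])

```text
time_s: 13.98
tcp_pos: [590.7, -159.4, 330.4]
orientation: [-0.429, 0.428, -0.562, 0.563]
force: [1.6, -1.9, -2.0]
opening: 14.7
```

```bash

python3 - <<'E'
from h import *
from rig import arm
s=arm.observe();goto(s,*target(2.0));axis_torque(s)
rows(2.0,3.2,12)
E
```

```text
t 13.97 tcp [ 590.7 -159.4  330.4] yaw -1.84 fix [-52.2 -25.9] down [ 0.003 -0.    -1.   ] F [ 1.6 -1.9 -2. ] T [-0.24 -0.24  0.37] op 14.7 q [-0.35  0.1   1.81  0.    1.23  1.49]
need tool xyz [ 0.6 -0.5 -0.4] roll -0.003
axis moment on tool 0.194 (radial-only F part -0.275 )
(np.float64(0.0023), np.float64(0.0006), np.float64(0.0002), np.float64(0.111))
(np.float64(0.0023), np.float64(0.0008), np.float64(0.0003), np.float64(0.106))
(np.float64(0.0022), np.float64(0.0009), np.float64(0.0003), np.float64(0.102))
(np.float64(0.0022), np.float64(0.001), np.float64(0.0003), np.float64(0.098))
(np.float64(0.0021), np.float64(0.0011), np.float64(0.0003), np.float64(0.095))
(np.float64(0.0021), np.float64(0.0011), np.float64(0.0003), np.float64(0.091))
(np.float64(0.0021), np.float64(0.0012), np.float64(0.0003), np.float64(0.088))
(np.float64(0.002), np.float64(0.0013), np.float64(0.0002), np.float64(0.086))
(np.float64(0.002), np.float64(0.0013), np.float64(0.0001), np.float64(0.084))
(np.float64(0.002), np.float64(0.0014), np.float64(0.0001), np.float64(0.083))
(np.float64(0.002), np.float64(0.0014), np.float64(-0.0), np.float64(0.082))
(np.float64(0.002), np.float64(0.0014), np.float64(-0.0001), np.float64(0.082))
```

Call:
send_rows(motion=[{"x":0.0023,"y":0.0006,"z":0.0001,"roll":0.111,"grip":0.01},{"x":0.0023,"y":0.0008,"z":0.0002,"roll":0.106,"grip":0.01}])

```text
time_s: 14.22
tcp_pos: [589.6, -163.9, 329.2]
orientation: [-0.366, 0.364, -0.605, 0.606]
force: [1.1, -2.1, 0.4]
opening: 15.0
```

```bash

python3 - <<'E'
from h import *
from rig import arm
s=arm.observe();goto(s,*target(2.2));axis_torque(s)
snap(arm,"scene","scene12",240,190,100,80,8)
E
```

```text
t 14.22 tcp [ 589.6 -163.9  329.2] yaw -2.056 fix [-54.4 -30. ] down [ 0.003 -0.001 -1.   ] F [ 1.1 -2.1  0.4] T [-0.16 -0.24  0.36] op 15.0 q [-0.36  0.1   1.81  0.    1.23  1.7 ]
need tool xyz [ 0.6 -0.2 -0.2] roll -0.001
axis moment on tool 0.142 (radial-only F part -0.276 )
```

View pics/scene12.png

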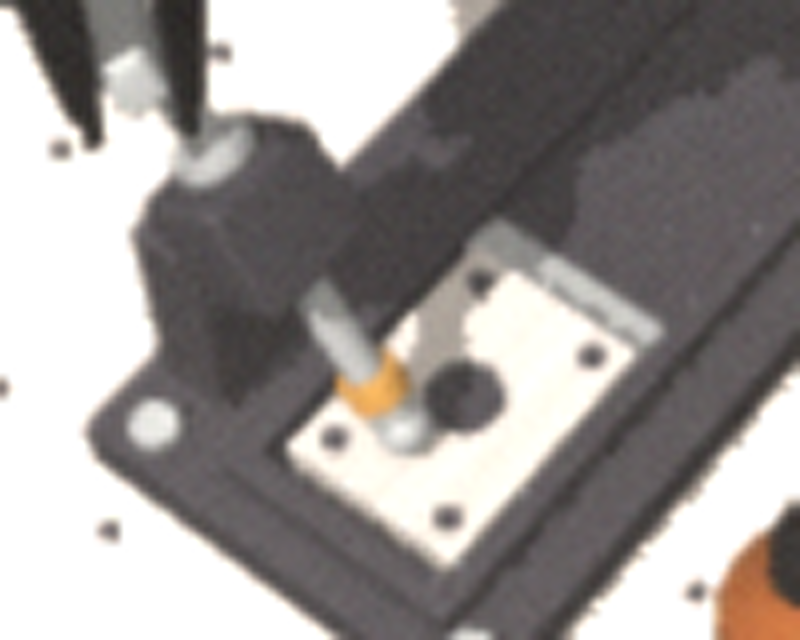

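Call:
send_rows(motion=[{"x":0.0024,"y":0.0009,"z":0.0002,"roll":0.102,"grip":0.01},{"x":0.0024,"y":0.001,"z":0.0003,"roll":0.098,"grip":0.01}])

```text
time_s: 14.52
tcp_pos: [587.7, -168.1, 327.6]
orientation: [-0.304, 0.302, -0.638, 0.639]
force: [2.8, -1.2, 1.1]
opening: 15.4
```

```bash

python3 - <<'E'
from h import *
from rig import arm
s=arm.observe();goto(s,*target(2.4));axis_torque(s)
E
```

```text
t 14.53 tcp [ 587.7 -168.1  327.6] yaw -2.255 fix [-57.3 -33.6] down [ 0.004 -0.    -1.   ] F [ 2.8 -1.2  1.1] T [-0.06 -0.3   0.3 ] op 15.4 q [-0.37  0.1   1.81  0.    1.23  1.89]
need tool xyz [0.3 0.  0.1] roll 0.0
axis moment on tool 0.151 (radial-only F part -0.172 )
```

Call:
send_rows(motion=[{"x":0.0022,"y":0.0011,"z":0.0003,"roll":0.095,"grip":0.01},{"x":0.0022,"y":0.0011,"z":0.0003,"roll":0.091,"grip":0.01}])

```text
time_s: 14.78
tcp_pos: [585.3, -171.7, 325.7]
orientation: [-0.244, 0.241, -0.664, 0.665]
force: [3.2, 0.4, 1.3]
opening: 15.9
```

```bash

python3 - <<'E'
from h import *
from rig import arm
s=arm.observe();goto(s,*target(2.6));axis_torque(s)
snap(arm,"scene","scene13",240,190,100,80,8)
E
```

```text
t 14.78 tcp [ 585.3 -171.7  325.7] yaw -2.441 fix [-60.4 -36.5] down [ 0.004 -0.    -1.   ] F [3.2 0.4 1.3] T [ 0.07 -0.38  0.32] op 15.9 q [-0.37  0.1   1.82  0.    1.22  2.07]
need tool xyz [0.3 0.3 0.1] roll 0.0
axis moment on tool 0.296 (radial-only F part 0.024 )
```

View pics/scene13.png

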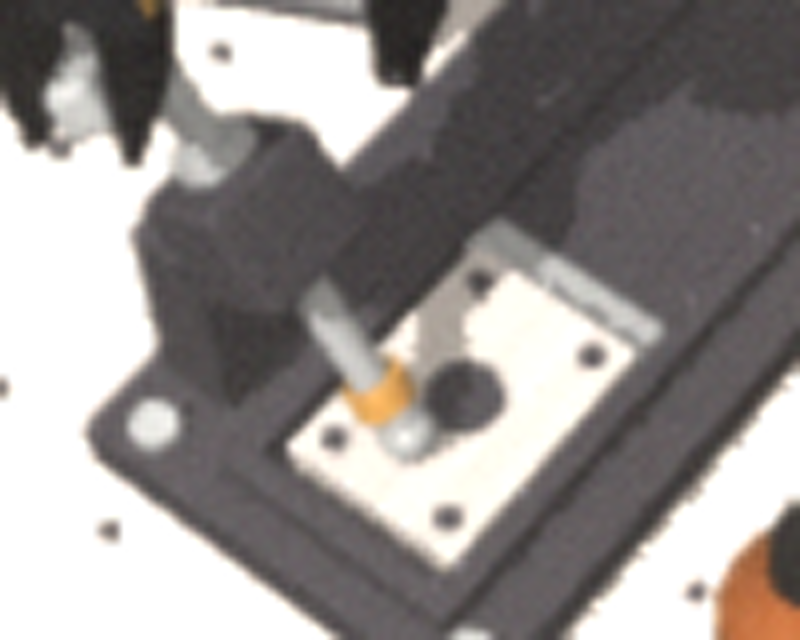

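Call:
send_rows(motion=[{"x":0.0023,"y":0.0012,"z":0.0003,"roll":0.088,"grip":0.01},{"x":0.0022,"y":0.0013,"z":0.0002,"roll":0.086,"grip":0.01}])

```text
time_s: 15.08
tcp_pos: [582.4, -174.6, 323.6]
orientation: [-0.186, 0.182, -0.682, 0.683]
force: [6.7, 1.0, 1.4]
opening: 16.0
```

```bash

python3 - <<'E'
from h import *
from rig import arm
s=arm.observe();goto(s,*target(2.8));axis_torque(s)
snap(arm,"scene","scene14",240,190,100,80,8)
import numpy as np
# track ring and nose pixel: orange centroid / nose in full frames
for n in ("scene4","scene8","scene10","scene11","scene12","scene13","scene14"):
    im=load(n)["image"].astype(int);r,g,b=im[...,0],im[...,1],im[...,2]
    m=np.zeros(r.shape,bool);m[215:255,265:305]=1
    m&=(r-b>40); w=(r-b)*m
    v,u=np.nonzero(m);ww=w[m];print(n,round((u*ww).sum()/ww.sum(),2),round((v*ww).sum()/ww.sum(),2))
E
```

```text
t 15.07 tcp [ 582.4 -174.6  323.6] yaw -2.614 fix [-64.  -38.7] down [ 0.006  0.    -1.   ] F [6.7 1.  1.4] T [ 0.34 -0.79  0.37] op 16.0 q [-0.38  0.09  1.82  0.    1.22  2.23]
need tool xyz [0.3 0.7 0.1] roll 0.002
axis moment on tool 0.297 (radial-only F part 0.073 )
scene4 283.2 233.42
scene8 283.2 233.42
scene10 283.85 234.59
scene11 285.31 236.57
scene12 286.53 238.33
scene13 287.25 239.22
scene14 287.45 239.73
```

View pics/scene14.png

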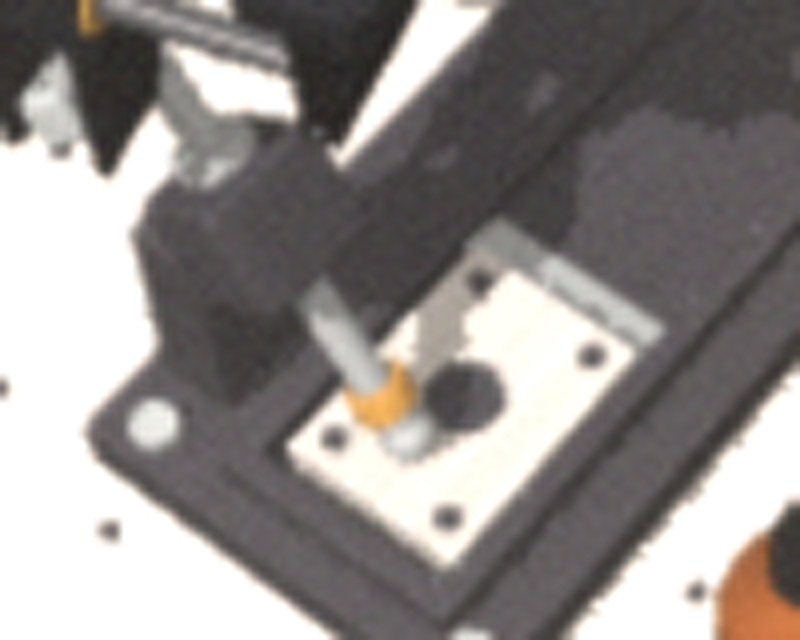

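```bash

python3 - <<'E'
from h import *
ims={n:load("scene"+n)["image"].mean(-1).astype(np.float32) for n in("8","10","11","12","13","14")}
t=ims["14"][238:251,286:297]
k=6
T=cv2.resize(t,None,fx=k,fy=k,interpolation=cv2.INTER_CUBIC)
for n,i in ims.items():
    r=cv2.resize(i[228:256,276:305],None,fx=k,fy=k,interpolation=cv2.INTER_CUBIC)
    m=cv2.matchTemplate(r,T,cv2.TM_CCOEFF_NORMED);_,v,_,l=cv2.minMaxLoc(m)
    print(n,round(v,3),276+l[0]/k,228+l[1]/k)
rows_=[cv2.resize(np.clip(load("scene"+n)["image"][226:256,272:304,::-1]*1.3,0,255).astype(np.uint8),None,fx=8,fy=8,interpolation=cv2.INTER_CUBIC) for n in("8","10","11","12","13","14")]
cv2.imwrite("pics/nose.png",np.vstack([np.hstack(rows_[:3]),np.hstack(rows_[3:])]))
E
```

```text
8 0.92 286.1666666666667 236.83333333333334
10 0.917 286.1666666666667 237.33333333333334
11 0.929 284.3333333333333 236.16666666666666
12 0.986 285.6666666666667 237.33333333333334
13 0.995 286.0 238.0
14 1.0 286.0 238.0
```

View pics/nose.png

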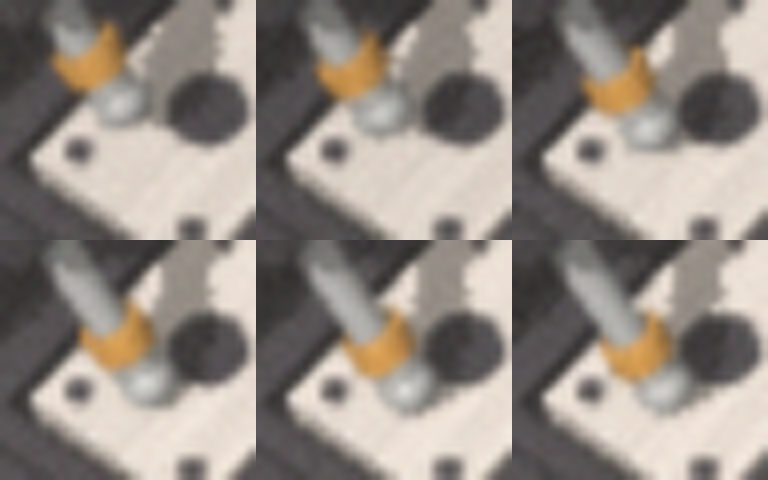

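Call:
send_rows(motion=[{"x":0.002,"y":0.0012,"z":0.0001,"roll":0.075,"grip":0.01},{"x":0.002,"y":0.0012,"z":0.0001,"roll":0.065,"grip":0.01},{"x":0,"y":0,"z":0,"roll":0,"grip":0.01}])

```text
time_s: 15.5
tcp_pos: [579.3, -176.6, 321.5]
orientation: [-0.14, 0.134, -0.693, 0.694]
force: [7.1, 0.3, 0.4]
opening: 16.4
```

```bash

python3 - <<'E'
from h import *
from rig import arm
s=arm.observe();goto(s,*target(2.95));axis_torque(s)
snap(arm,"scene","scene15",240,190,100,80,8)
ims={n:load("scene"+n)["image"].mean(-1).astype(np.float32) for n in("12","13","14","15")}
for n in ims:
    im=load("scene"+n)["image"].astype(int);r,g,b=im[...,0],im[...,1],im[...,2]
    m=np.zeros(r.shape,bool);m[215:255,265:305]=1
    m&=(r-b>40); w=(r-b)*m
    v,u=np.nonzero(m);ww=w[m];print(n,round((u*ww).sum()/ww.sum(),2),round((v*ww).sum()/ww.sum(),2))
t=ims["15"][238:251,286:297];k=12
T=cv2.resize(t,None,fx=k,fy=k,interpolation=cv2.INTER_CUBIC)
for n,i in ims.items():
    r=cv2.resize(i[228:256,276:305],None,fx=k,fy=k,interpolation=cv2.INTER_CUBIC)
    m=cv2.matchTemplate(r,T,cv2.TM_CCOEFF_NORMED);_,v,_,l=cv2.minMaxLoc(m)
    print(n,round(v,3),276+l[0]/k,228+l[1]/k)
E
```

```text
t 15.5 tcp [ 579.3 -176.6  321.5] yaw -2.752 fix [-67.5 -39.9] down [ 0.008  0.    -1.   ] F [7.1 0.3 0.4] T [ 0.24 -1.09  0.31] op 16.4 q [-0.39  0.09  1.83  0.    1.21  2.37]
need tool xyz [-0.4  0.6 -0. ] roll -0.01
axis moment on tool 0.26 (radial-only F part -0.015 )
12 286.53 238.33
13 287.25 239.22
14 287.45 239.73
15 287.61 240.12
12 0.981 285.5 237.33333333333334
13 0.992 285.9166666666667 237.91666666666666
14 0.998 285.9166666666667 237.91666666666666
15 1.0 286.0 238.0
```

Call:
send_rows(motion=[{"x":0.0018,"y":0.0014,"z":0,"roll":0.08,"grip":0.01},{"x":0,"y":0,"z":0,"roll":0,"grip":0.01}])

```text
time_s: 15.8
tcp_pos: [577.7, -177.3, 320.3]
orientation: [-0.112, 0.106, -0.698, 0.699]
force: [8.0, 0.7, 1.3]
opening: 16.4
```

```bash
cat > gauge.py <<'E'
from h import *
def gauge(names,ref):
    ims={n:load("scene"+n)["image"].mean(-1).astype(np.float32) for n in names}
    t=ims[ref][238:251,286:297];k=12
    T=cv2.resize(t,None,fx=k,fy=k,interpolation=cv2.INTER_CUBIC)
    for n,i in ims.items():
        im=load("scene"+n)["image"].astype(int);r,g,b=im[...,0],im[...,1],im[...,2]
        m=np.zeros(r.shape,bool);m[215:255,265:305]=1
        m&=(r-b>40); w=(r-b)*m
        v,u=np.nonzero(m);ww=w[m]
        r=cv2.resize(i[228:256,276:305],None,fx=k,fy=k,interpolation=cv2.INTER_CUBIC)
        mm=cv2.matchTemplate(r,T,cv2.TM_CCOEFF_NORMED);_,sc,_,l=cv2.minMaxLoc(mm)
        print(n,"ring",round((u*ww).sum()/ww.sum(),2),round((v*ww).sum()/ww.sum(),2),"nose",round(sc,3),round(276+l[0]/k,2),round(228+l[1]/k,2))
E
python3 - <<'E'
from gauge import *
from rig import arm
s=arm.observe();goto(s,*target(3.05));axis_torque(s)
snap(arm,"scene","scene16",240,190,100,80,8)
gauge(["12","13","14","15","16"],"16")
plate(load("scene16"))
E
```

```text
t 15.8 tcp [ 577.7 -177.3  320.3] yaw -2.832 fix [-69.1 -40.2] down [ 0.008 -0.    -1.   ] F [8.  0.7 1.3] T [ 0.24 -1.06  0.32] op 16.4 q [-0.39  0.09  1.83  0.    1.21  2.44]
need tool xyz [-0.1  0.8 -0.1] roll -0.008
axis moment on tool 0.32 (radial-only F part 0.044 )
12 ring 286.53 238.33 nose 0.978 285.42 237.33
13 ring 287.25 239.22 nose 0.99 285.92 237.92
14 ring 287.45 239.73 nose 0.996 285.92 237.92
15 ring 287.61 240.12 nose 0.998 285.92 238.0
16 ring 287.73 240.28 nose 1.0 286.0 238.0
plate n 557 fx [-21.4  26.8] fy [-33.2  36. ] z= [1.000e-03 3.000e-03 3.071e+01] z at y=-30,30: 30.6 30.8
```

View pics/scene16.png

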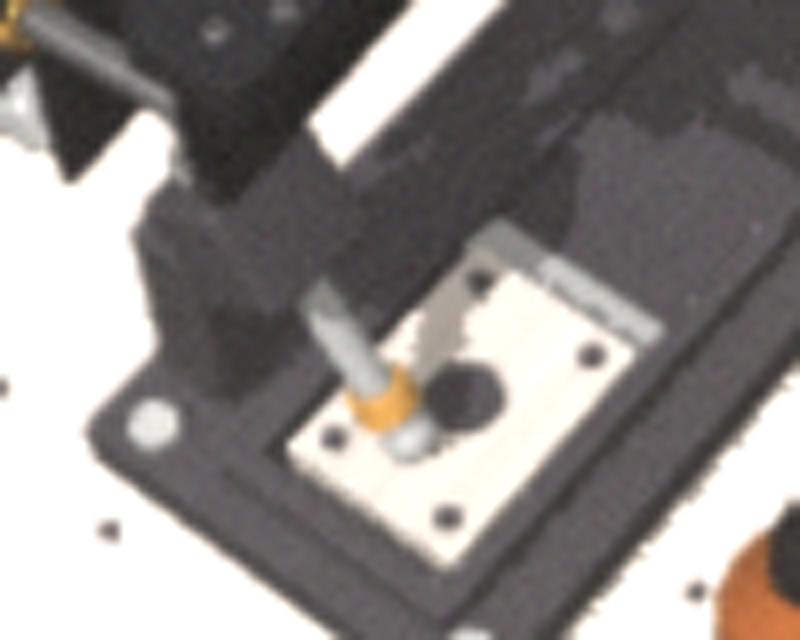

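Call:
send_rows(motion=[{"x":0,"y":0,"z":0,"roll":0,"grip":0.026},{"x":0,"y":0,"z":0,"roll":0,"grip":0.03},{"x":0,"y":0,"z":0,"roll":0,"grip":0.03},{"x":0,"y":-0.02,"z":0,"roll":0,"grip":0.03},{"x":0,"y":-0.04,"z":0,"roll":0,"grip":0.03},{"x":0,"y":-0.05,"z":0,"roll":0,"grip":0.03},{"x":0,"y":-0.05,"z":0,"roll":0,"grip":0.03},{"x":0,"y":0,"z":0,"roll":0,"grip":0.03}])

```text
time_s: 16.85
tcp_pos: [576.3, -177.8, 487.0]
orientation: [-0.111, 0.104, -0.697, 0.701]
force: [0.0, -0.7, -0.5]
opening: 30.2
```

```bash

python3 - <<'E'
from gauge import *
from rig import arm
s=arm.observe();st(s)
snap(arm,"scene","scene17",220,160,150,120,5)
gauge(["12","13","16","17"],"17")
plate(load("scene17"))
c=load("scene17");W=cloud(c);d=W[...,:2]-O;fx=d@FX;fy=d@FY;z=W[...,2]-1.2
b=(z>118)&(z<175)&(fx>-115)&(fx<-40)&(fy>-60)&(fy<30)
q=np.c_[fx,fy,z][b];v=np.linalg.svd(q-q.mean(0),full_matrices=False)[2][0];print(len(q),q.mean(0),v,"angle",np.arctan2(v[0]*.819+v[2]*.574,v[1]))
E
```

```text
t 16.85 tcp [ 576.3 -177.8  487. ] yaw -2.836 fix [-70.6 -40.4] down [ 0.011 -0.005 -1.   ] F [ 0.  -0.7 -0.5] T [ 0.06  0.14 -0.06] op 30.2 q [-0.39 -0.02  1.66 -0.    1.49  2.45]
12 ring 286.53 238.33 nose 0.978 285.42 237.33
13 ring 287.25 239.22 nose 0.989 285.92 237.83
16 ring 287.73 240.28 nose 0.999 286.0 238.0
17 ring 287.75 240.27 nose 1.0 286.0 238.0
plate n 550 fx [-21.6  26.6] fy [-32.5  35.8] z= [1.0000e-03 2.0000e-03 3.0668e+01] z at y=-30,30: 30.6 30.7Traceback (most recent call last):
  File "<stdin>", line 9, in <module>
IndexError: boolean index did not match indexed array along axis 1; size of axis is 1920 but size of corresponding boolean axis is 640
```

View pics/scene17.png

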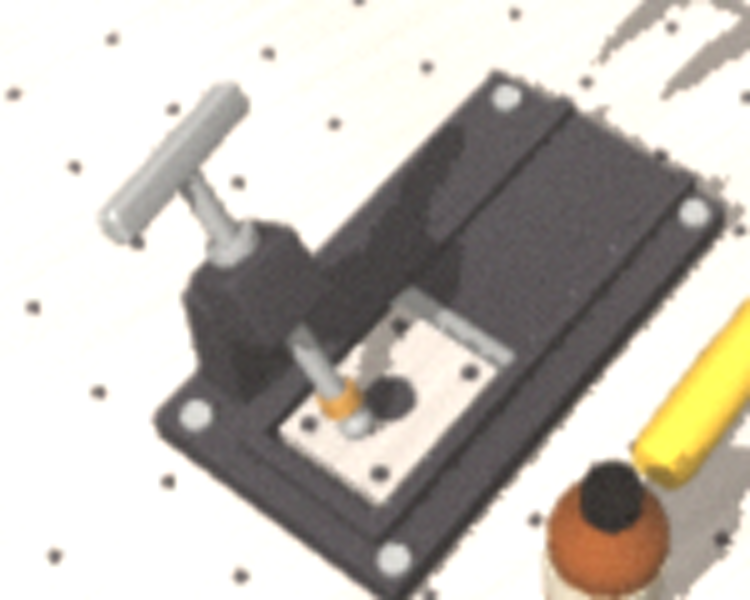

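```bash

python3 - <<'E'
from h import *
for n in("scene0","scene17"):
    c=load(n);W=cloud(c).reshape(-1,3);d=W[:,:2]-O;fx=d@FX;fy=d@FY;z=W[:,2]-1.2
    b=(z>118)&(z<175)&(fx>-115)&(fx<-40)&(fy>-70)&(fy<40)
    u=(fx+70.8)*-.574+(z-138.3)*.819
    b&=(u>-8)&(u<11)
    q=np.c_[fx,fy,z][b];v=np.linalg.svd(q-q.mean(0),full_matrices=False)[2][0]
    print(n,len(q),q.mean(0).round(1),v.round(3),"angle mod pi",np.arctan2(v[0]*.819+v[2]*.574,v[1])%np.pi)
E
```

```text
scene0 379 [-69.2 -18.5 142.9] [0.019 1.    0.017] angle mod pi 0.025626365286156458
scene17 359 [-68.9 -19.  143.4] [ 0.15  -0.984  0.101] angle mod pi 2.9597756401275968
```

```bash

python3 - <<'E'
from rig import arm
print(arm.observe()["force"]);print(arm.hand_in())
E
```

```text
[ 0.82937835 -0.521169   -0.67608247]
the job is handed in; nothing more can be done
None
```

The plate is in the nest under the clamp screw, and the handle is turned to about 0.5 rad past the point where the nose touched the plate. I let go and raised the gripper clear at 16.9 s, then handed the job in.

- **Push:** I slid the plate along the deck and over the lip with one finger. Partway over, the finger held the plate's rear edge down so it could not tip. I backed off about 6 mm, it tipped, and I finished the push.
- **Nest check:** the plate lies flat, with no measurable tilt. Its top is at about 30.7 mm before the camera's roughly 1.2 mm offset, against an expected 29.5 mm. It spans fixture y -33 to +36 mm.
- **Clamp:** I turned the handle clockwise from about 0.02 rad. The camera measured the bar at 2.96 rad after release, while the gripper path suggested about 3.03. There was no visible springback. The nose stopped moving at about 2.45 rad.
- **Weak check:** the torque worked out from the wrist forces was noisy. It rose from about 0.15 to about 0.3 N m, below the 0.45 N m expected at that angle. I therefore judged the tightness mainly from the camera, by how far the spring in the spindle compressed.
- **Bystanders:** I never went near the bottle, post or screwdriver. The bottle and screwdriver look unmoved in the later pictures. The post was outside the final view, so I did not check it at the end.

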